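# Fetch the culture dish from behind the bottles and restock the tray

## Task

The lidded culture dish in the steel tray is hemmed in by two bottles and a jar: first move those three out of the way, standing them on the dark rubber mat, while the dish stays where it is. Then set the dish flat inside the ring of the specimen warmer, and after that stand each of the two bottles and the jar back in the tray on exactly the spot it came from. Keep everything upright and leave the two small vials in the tray where they are.

Things in the scene. Friction and masses are not known exactly. Their poses are not given: they have to be found in the camera images.
- dish: round culture dish with a white lid, 56 mm diameter, 32 mm high in all, straight-sided, lid fixed, 60 g. Stands on the tray floor, with the two bottles and the jar around it, in gaps of only about 5 to 15 mm. Origin: centre of its underside, z up.
- tall_bottle: round clear glass bottle with a grey cap, 118 mm high; its body is a cylinder of 54 mm diameter up to 82 mm height, then a shoulder and a cap of 37 mm diameter from 98 mm up. About 220 g. Origin: centre of its underside, z up.
- square_bottle: white plastic bottle of square section 50 x 50 mm with a round white cap, 104 mm high; the square body reaches up to 78 mm height, the cap (34 mm diameter) from 88 mm up. About 180 g. Origin: centre of its underside, z up, x and y square to its sides.
- jar: squat round amber glass jar with a wide black lid, 84 mm high; body 60 mm diameter up to 62 mm height, lid 58 mm diameter from 66 mm up. About 200 g. Origin: centre of its underside, z up.
- tray: fixed steel tray, 220 mm (x) by 250 mm (y), floor 6 mm above the bench, rim 18 mm above the bench and 4 mm thick. Origin: centre of its underside; x points to its rear. The dish stands in the rear half; one of the bottles or the jar stands in front of the dish, one on each side of it, about 65 mm centre to centre from it; which stands where varies.
- mat: fixed dark rubber mat with two thin grey stripes along its long edges, 260 mm (x) by 160 mm (y), 4 mm thick, empty at the start. Origin: centre of its underside; there is room on it for all three, best staggered with their centres 90 mm or more apart.
- warmer: fixed specimen warmer: a low white box with a square aluminium plate on top, 40 mm above the bench. On the plate is a dark ring of 80 mm inner diameter, 88 mm outer diameter, 4 mm high. Origin: under the ring's centre, at bench level; a control strip with a knob (44 mm above the bench) is at its -x end, 85 mm from the origin.
- vial0: small clear glass vial with a white cap, 23 mm diameter, 44 mm high, in the front left (+y) corner of the tray, to be left alone. Origin: centre of its underside.
- vial1: small amber glass vial with a white cap, 23 mm diameter, 44 mm high, in the front right (-y) corner of the tray, to be left alone. Origin: centre of its underside.

How it is judged:
On the way, in this order (a step that is already met when the one before it is completed fails the run):
1. both bottles and the jar stand released on the mat while the dish is still in its place (x of tall_bottle in the frame of mat between -0.13 and 0.13 m and y of tall_bottle in the frame of mat between -0.08 and 0.08 m and z of tall_bottle in the frame of mat between 0 and 0.008 m and angle between each of tall_bottle, square_bottle, jar's own z axis and vertical below 0.1 rad and linear speed of each of tall_bottle, square_bottle, jar below 0.03 m/s and contact force between each of tall_bottle, square_bottle, jar and the fingers below 0.1 N and x of square_bottle in the frame of mat between -0.13 and 0.13 m and y of square_bottle in the frame of mat between -0.08 and 0.08 m and z of square_bottle in the frame of mat between 0 and 0.008 m and x of jar in the frame of mat between -0.13 and 0.13 m and y of jar in the frame of mat between -0.08 and 0.08 m and z of jar in the frame of mat between 0 and 0.008 m and distance of dish from where it was at the start of the episode below 0.02 m), for 0.2 s.
2. the dish lies flat inside the warmer's ring, released, with the bottles and the jar still on the mat (horizontal distance between dish and warmer below 0.014 m and z of dish in the frame of warmer between 0.037 and 0.043 m and angle between dish's own z axis and vertical below 0.06 rad and linear speed of each of dish, tall_bottle, square_bottle, jar below 0.03 m/s and contact force between each of dish, tall_bottle, square_bottle, jar and the fingers below 0.1 N and x of tall_bottle in the frame of mat between -0.13 and 0.13 m and y of tall_bottle in the frame of mat between -0.08 and 0.08 m and z of tall_bottle in the frame of mat between 0 and 0.008 m and angle between each of tall_bottle, square_bottle, jar's own z axis and vertical below 0.1 rad and x of square_bottle in the frame of mat between -0.13 and 0.13 m and y of square_bottle in the frame of mat between -0.08 and 0.08 m and z of square_bottle in the frame of mat between 0 and 0.008 m and x of jar in the frame of mat between -0.13 and 0.13 m and y of jar in the frame of mat between -0.08 and 0.08 m and z of jar in the frame of mat between 0 and 0.008 m), for 0.2 s.
3. both bottles and the jar stand where they stood at the start, the dish still in the ring (distance of each of tall_bottle, square_bottle, jar from where it was at the start of the episode below 0.015 m and angle between each of tall_bottle, square_bottle, jar's own z axis and vertical below 0.1 rad and linear speed of each of tall_bottle, square_bottle, jar, dish below 0.03 m/s and contact force between each of tall_bottle, square_bottle, jar, dish and the fingers below 0.1 N and horizontal distance between dish and warmer below 0.014 m and z of dish in the frame of warmer between 0.037 and 0.043 m and angle between dish's own z axis and vertical below 0.06 rad), for 0.2 s.
At the end, for the whole second after the job is handed in: The dish rests flat and released inside the warmer's ring (within 14 mm of its centre); the tall bottle, the square bottle and the jar each stand upright, released and still, within 15 mm of where each stood at the start; both vials are within 15 mm of where they stood (all of step 3 and distance of each of vial0, vial1 from where it was at the start of the episode below 0.015 m and angular speed of each of tall_bottle, square_bottle, jar, dish below 0.2 rad/s); the robot touches nothing.
It fails at once if a bottle, the jar or the dish is tipped by more than 0.5 rad (angle between any of tall_bottle, square_bottle, jar, dish's own z axis and vertical above 0.5 rad).
It fails at once if a vial is knocked over or shoved more than 20 mm (angle between any of vial0, vial1's own z axis and vertical above 0.5 rad or distance of any of vial0, vial1 from where it was at the start of the episode above 0.02 m).
It also fails if it takes over 144 s, if anything falls off the work surface, if the arm or the gripper's body presses on something with over 40 N, if the wrist force passes 120 N, or if a joint passes its speed limit or range.

## Robot

A 7-joint arm with a two-finger parallel gripper is mounted at the origin on the work surface. World frame = base frame: x ahead of the robot, y to its left, z up, the work surface at z = 0. Lengths are in m, angles in rad, forces in N, time in s.
With the tool pointing down it reaches from about 0.425 to 0.95 m from the base axis. Payload 16.7 kg.
Tool frame: the origin (TCP) lies at the very end of the fingers, on their centre line; the grasp point (between the pads) lies 19 mm behind it; z points along the fingers, y is the direction in which the jaws open and shut (so a half turn about z gives the same grasp; the last joint's range is limited). The gripper opens to 94 mm and grips with 3 to 60 N. Pads are 16 mm wide; open, the fingers measure 119 mm over their backs; the gripper's body (75 mm by 177 mm) begins 78 mm behind the grasp point.
Start: joints at [1.121, 0.426, 0.074, 1.606, -0.034, 1.111, -0.067], TCP at [0.199, -0.645, 0.169] pointing down, gripper open.
Joint ranges: [-2.85, 2.85], [-0.5, 2.14], [-1.23, 1.37], [0.21, 2.46], [-1.02, 4.16], [0.16, 2.05], [-2.73, 2.73]. Speed limits (rad/s): [1.89, 1.89, 2.39, 2.39, 3.01, 3.01, 3.01].

## Interface

Orientations are given as a 3x3 rotation matrix whose columns are the frame's x, y, z axes.
In Python, from cell import * gives the robot as it stands.
- The arm moves only by the tool arm_command, never from a script. Its argument "rows" is a list of rows, each a list of 3 entries, a list of its own where there are three numbers: the finger opening in cm, from 0 to 9.4, then the shift along the tool's x, y, z in cm, then the turn, a rotation vector about the tool's x, y, z in degrees. A call has 1 to 12 rows; each row shifts and turns the commanded pose from where the row before left it, along the tool's axes as they then stand; what a row does not reach is not made up. A row lasts 1/8 s, in which the tool goes at most 62.5 mm and 10.7 degrees, less where a joint would pass 70% of its speed; a pose out of reach is approached as far as the arm can. A call is refused whole if a number of a shift passes 6.25 or a number of a turn 10.7, either way. A call with a gripper value outside its range is refused whole. The fingers move at their own pace and stop on an object; "force" is the grip in N (left out, the last holds). Time passes only in rows, so rows that do not move let the fingers close. It gives the time, the measured TCP pose, the force and the opening at its end, in the units of the state.
- state(): the state, without advancing time (a new reading comes with each control period).
- camera(name): name is "scene" or "top" or "wrist"; returns (picture, depth): 400x640x3 uint8, red, green, blue; 400x640 float32, m along the optical axis (not along the pixel's ray), 0 where there is no reading.
- camera_model(name): a dict with "fx", "fy", "cx", "cy" (pixels), "R" (3x3) and "t" (3): a world point X has camera coordinates R X + t. Camera axes: x right, y down, z forward; pixel columns grow to the right and rows downward; lengths in m; the calibration is good to about 2 mm. A picture is of the moment at which its call begins: read the wrist's pose just before it. camera_model takes no time and is no camera call; for the wrist camera it gives the pose at the moment of the call.
- job_done(): hands the job in, once; it reports no verdict.
Trained networks look in the newest picture that a camera, given by its name, has taken for a name from the list of things; names that differ only in an ending like _2 or _b are one class to them, and where a whole thing is asked for, a point or a joint stands for the part that bears it (a point fixed in the world has none). Each returns a list of dicts, best first, with "conf" (0 to 1); they miss things now and then, are a little off and sometimes report something else, mostly with a low value. They report only what shows in the picture. A call takes as long as a camera call.
- look_for(camera, label): "point" ([x, y, z] in m, in world coordinates, good to about 4 mm: the middle of the surface that is visible of it).
- landmark_of(camera, label): "point" ([x, y, z] in m, in world coordinates, good to about 4 mm: a listed point, or the origin of a listed thing).
The state is a dict: "time": time; "joints": joint angles; "joint_velocities": joint speeds; "joint_efforts": joint torques, N m; "position": TCP position; "eef_rot": TCP orientation; "ft_force": force on the tool from outside, world axes, zero at the start; "moment": the same for the moment, N m; "finger_gap": finger opening in m.
Only numpy, scipy, OpenCV 4.12 (cv2) and the standard library are available. Lean on these libraries where they do the work, as an engineer would, in place of code of your own. Each camera call takes 0.05 s, during which the arm holds its last target.

## Working session

There is one attempt and no reset: what is moved stays moved. The work goes in short steps, Python scripts to look and compute and a tool call to move; the robot and the scene stay as the last step left them, time stands still between calls to the robot, and variables do not carry over. Pictures are saved under pics/ and viewed, and the job is handed in when it is done.

Besides the shell and the picture viewer there is one more tool, called by a JSON object that holds its "api" and its "payload", one argument or row to a line. arm_command: Moves the arm, as the interface text tells. Its arguments: {"type":"object","properties":{"rows":{"type":"array","items":{"type":"array"}},"force":{"type":"number"}},"required":["rows"]}

```bash
ls; mkdir -p pics; python3 - <<'E'
from cell import *
import cv2
s=state();print(s['time'],s['position'],s['eef_rot'],s['finger_gap'])
for n in ('scene','top'):
    p,d=camera(n); cv2.imwrite(f'pics/{n}0.png',p[:,:,::-1])
    for l in ['dish','tall_bottle','square_bottle','jar','tray','mat','warmer','vial0','vial1']:
        print(n,l,[(x['point'],x['conf']) for x in landmark_of(n,l)[:2]])
E
```

```text
pics
0.0 [ 0.19916329 -0.64444813  0.16787837] [[ 9.55399322e-01  2.95316600e-01 -4.91338665e-04]
 [ 2.95316985e-01 -9.55398598e-01  1.18236794e-03]
 [-1.20251392e-04 -1.27473418e-03 -9.99999180e-01]] 0.09431848873610899
scene dish [([0.6083, -0.075, 0.0045], 0.64), ([0.6136, -0.0139, 0.0105], 0.58)]
scene tall_bottle [([0.5422, -0.0075, 0.0061], 0.65)]
scene square_bottle [([0.609, -0.077, 0.0069], 0.9)]
scene jar [([0.6053, 0.059, 0.0075], 0.63)]
scene tray [([0.5766, -0.0098, 0.0025], 0.95)]
scene mat [([0.4739, -0.3061, 0.0053], 0.69)]
scene warmer [([0.4948, 0.3187, 0.0018], 0.78)]
scene vial0 [([0.4926, -0.095, 0.0071], 0.67)]
scene vial1 [([0.4926, -0.095, 0.0071], 0.67)]
top dish [([0.6178, -0.0138, 0.004], 0.66), ([0.5439, -0.0116, 0.0051], 0.33)]
top tall_bottle [([0.5438, -0.0104, 0.0057], 0.65), ([0.4922, -0.0923, 0.0061], 0.23)]
top square_bottle [([0.617, -0.0755, 0.0054], 0.88)]
top jar [([0.6043, 0.0586, 0.0073], 0.89)]
top tray [([0.5833, -0.0086, -0.0009], 0.85), ([0.5429, -0.0142, 0.0085], 0.57)]
top mat [([0.479, -0.3054, 0.0041], 0.77)]
top warmer [([0.4944, 0.3186, -0.0012], 0.75), ([0.4999, 0.0939, 0.0071], 0.49)]
top vial0 [([0.4988, 0.0899, 0.0062], 0.55), ([0.4903, -0.0955, 0.0061], 0.45)]
top vial1 [([0.4988, 0.0899, 0.0062], 0.55), ([0.4903, -0.0955, 0.0061], 0.45)]
```

View pics/scene0.png

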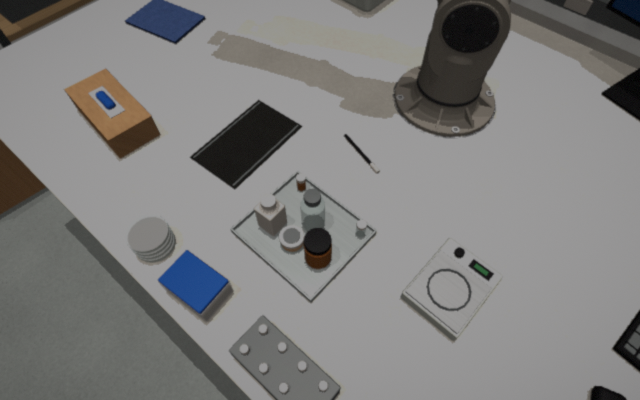

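View pics/top0.png

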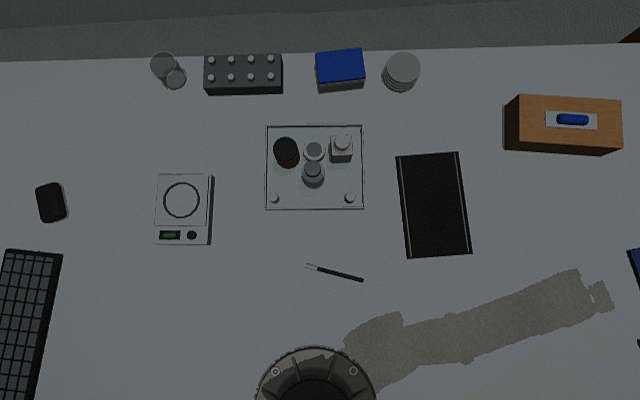

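The tall bottle is in front of the dish (top image 313,172), the jar on the +y side (286,152) and the square bottle on the -y side (341,148). The dish is at (314,150), the mat at (433,205) and the warmer ring at (181,200). I'll raise the arm and check the mat with the wrist camera on the way.

{"api": "arm_command", "payload": {
  "rows": [
    [9.4,[0,0,-6],[0,0,8.6]],
    [9.4,[0,0,-6],[0,0,8.6]],
    [9.4,[5,-5,-3],[0,0,0]],
    [9.4,[5,-5,-3],[0,0,0]],
    [9.4,[5,-5,0],[0,0,0]],
    [9.4,[5,-5,0],[0,0,0]],
    [9.4,[5,-5,0],[0,0,0]],
    [9.4,[0,-5,0],[0,0,0]],
    [9.4,[0,-4,0],[0,0,0]],
    [9.4,[0,0,0],[0,0,0]],
    [9.4,[0,0,0],[0,0,0]]
  ]
}}

```text
time: 2.38
position: [0.4133, -0.3416, 0.3376]
eef_rot: [[1.0, -0.001, 0.0], [-0.001, -1.0, -0.0], [0.0, 0.0, -1.0]]
ft_force: [-0.3, -0.6, 0.0]
finger_gap: 0.0942
```

```bash
python3 - <<'E'
from cell import *
import cv2,numpy as np,pickle
s=state();print(s['time'],s['position'],s['eef_rot'],s['joints'])
m=camera_model('wrist');p,d=camera('wrist'); cv2.imwrite('pics/w1.png',p[:,:,::-1]);pickle.dump((m,p,d),open('w1.pkl','wb'))
print(m, -np.array(m['R']).T@m['t'])
E
```

```text
2.375 [ 0.41325725 -0.34156855  0.33763761] [[ 9.99999608e-01 -8.34777855e-04  2.95254961e-04]
 [-8.34637421e-04 -9.99999539e-01 -4.75441345e-04]
 [ 2.95651712e-04  4.75194728e-04 -9.99999843e-01]] [ 0.62651254  0.08945242 -0.06092231  1.67752337  0.0057936   1.37428101
 -1.00692625]
{'fx': 275.9073173088061, 'fy': 275.9073173088061, 'cx': 323.8465657709535, 'cy': 199.02970067890354, 'R': array([[-0.00116366, -0.99999829,  0.00143386],
       [-0.96834676,  0.00148473,  0.24960439],
       [-0.24960609, -0.00109802, -0.96834684]]), 't': array([-0.3419073 ,  0.33211078,  0.6549781 ])} [ 0.48468706 -0.34168063  0.55183991]
```

View pics/w1.png

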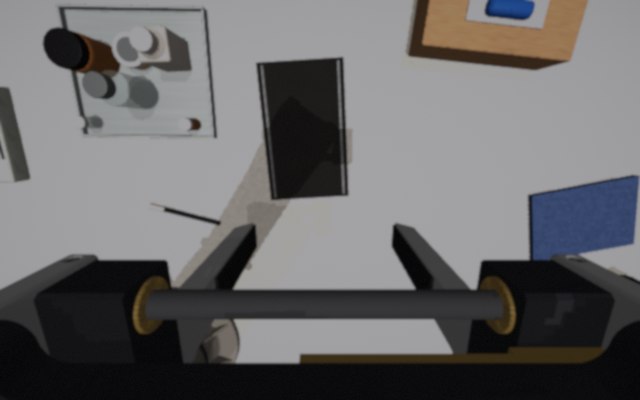

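The wrist image shows the mat as a dark rectangle (258,62)–(347,195), empty. Now a view of the tray.

{"api": "arm_command", "payload": {
  "rows": [
    [9.4,[1.5,-5,1.5],[0,0,0]],
    [9.4,[1.5,-5,1.5],[0,0,0]],
    [9.4,[1.5,-5,1.5],[0,0,0]],
    [9.4,[1.5,-5,1.5],[0,0,0]],
    [9.4,[1.2,-5,1.5],[0,0,0]],
    [9.4,[1.0,-5,1.5],[0,0,0]],
    [9.4,[0,-3,0],[0,0,0]],
    [9.4,[0,0,0],[0,0,0]],
    [9.4,[0,0,0],[0,0,0]]
  ]
}}

```text
time: 3.55
position: [0.4958, -0.0124, 0.2473]
eef_rot: [[1.0, -0.002, -0.0], [-0.002, -1.0, -0.0], [-0.0, 0.0, -1.0]]
ft_force: [-0.3, 0.1, 0.8]
finger_gap: 0.094
```

```bash
cat > h.py <<'E'
import numpy as np
def uv2w(m,u,v,z):
    R=np.array(m['R']);t=np.array(m['t']);C=-R.T@t
    u=np.atleast_1d(u).astype(float);v=np.atleast_1d(v).astype(float)
    r=np.stack([(u-m['cx'])/m['fx'],(v-m['cy'])/m['fy'],np.ones_like(u)],1)@R
    return C+r*((z-C[2])/r[:,2])[:,None]
def cloud(m,d):
    v,u=np.mgrid[0:d.shape[0],0:d.shape[1]]
    c=np.stack([(u-m['cx'])/m['fx']*d,(v-m['cy'])/m['fy']*d,d],-1)
    return (c-np.array(m['t']))@np.array(m['R'])
E
python3 - <<'E'
from cell import *
from h import *
import cv2,pickle
m,p,d=pickle.load(open('w1.pkl','rb'))
g=cv2.cvtColor(p,cv2.COLOR_RGB2GRAY)[40:215,235:365]
k=(g<70).astype(np.uint8);k[:, :]=k
cs,_=cv2.findContours(k,cv2.RETR_EXTERNAL,cv2.CHAIN_APPROX_NONE);c=max(cs,key=cv2.contourArea)
b=cv2.boxPoints(cv2.minAreaRect(c))+[235,40]
W=uv2w(m,b[:,0],b[:,1],0.004);print('mat',W.round(4),W.mean(0))
print(np.linalg.norm(np.diff(W,axis=0),axis=1))
s=state();print(s['time'],s['position'],s['joints'])
m=camera_model('wrist');p,d=camera('wrist'); cv2.imwrite('pics/w2.png',p[:,:,::-1]);pickle.dump((m,p,d),open('w2.pkl','wb'))
for l in ['dish','tall_bottle','square_bottle','jar','tray']:
    print(l,[(x['point'],x['conf']) for x in landmark_of('wrist',l)[:2]])
cv2.imwrite('pics/w2z.png',cv2.resize(p[0:260,150:500,::-1],None,fx=2.28,fy=2.28,interpolation=cv2.INTER_CUBIC))
E
```

```text
mat [[ 0.5989 -0.2208  0.004 ]
 [ 0.6078 -0.375   0.004 ]
 [ 0.354  -0.3966  0.004 ]
 [ 0.3428 -0.2228  0.004 ]] [ 0.47586576 -0.30379572  0.004     ]
[0.15446005 0.25473173 0.17410813]
3.55 [ 0.49579936 -0.01236473  0.24727561] [ 0.2511302   0.08487059 -0.37661925  1.87801349  0.03365469  1.18513979
 -1.7097029 ]
dish [([0.6189, -0.01, 0.0043], 0.98)]
tall_bottle [([0.548, -0.0107, 0.005], 0.89)]
square_bottle [([0.6111, -0.0735, 0.0066], 0.7)]
jar [([0.6044, 0.0585, 0.005], 0.95)]
tray [([0.5782, -0.0073, -0.0045], 0.66)]
```

View pics/w2z.png

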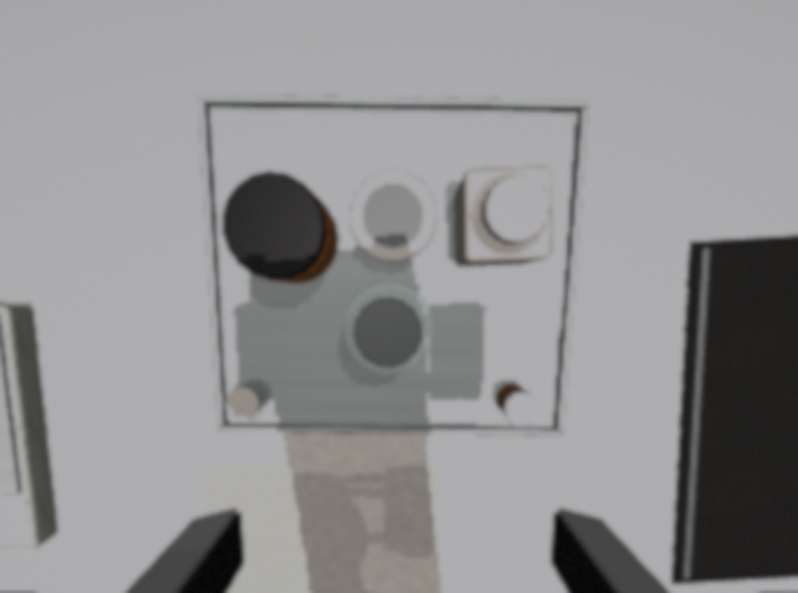

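```bash
python3 - <<'E'
from h import *
import cv2,pickle
m,p,d=pickle.load(open('w2.pkl','rb'))
for n,x,y,r,z in [('jar',275,224,52,.090),('tall',388,332,36,.124),('dish',393,213,43,.038),('sq',515,209,34,.110),('sqc',465,172,1,.084),('sqc',549,167,1,.084),('sqc',551,258,1,.084),('sqc',466,262,1,.084)]:
    a=np.array([[x,y],[x+r,y],[x,y+r]])/2.28
    w=uv2w(m,a[:,0]+150,a[:,1],z);print(n,w[0].round(4),'r',np.linalg.norm(w[1]-w[0]).round(4),np.linalg.norm(w[2]-w[0]).round(4))
P=cloud(m,d)
ok=(d>0)&(P[...,0]>.48)&(P[...,0]<.67)&(abs(P[...,1]+.01)<.105)
for n,c,z,r in [('jar',(.604,.0585),.09,.035),('tall',(.546,-.0107),.124,.03),('dish',(.614,-.011),.038,.035),('sq',(.612,-.074),.110,.025),('sqb',(.612,-.074),.084,.04)]:
    k=ok&(abs(P[...,2]-z)<.006)&(np.hypot(P[...,0]-c[0],P[...,1]-c[1])<r)
    q=P[k]; 
    if len(q)<5: print(n,len(q)); continue
    lo,hi=np.percentile(q,1,0),np.percentile(q,99,0)
    (cx,cy),rr=cv2.minEnclosingCircle(q[:,:2].astype(np.float32))
    print(n,len(q),q.mean(0).round(4),'mid',((lo+hi)/2).round(4),'ext',(hi-lo).round(4),'mec',round(cx,4),round(cy,4),round(rr,4))
    if n=='sqb': print(cv2.minAreaRect((q[:,:2]*1000).astype(np.float32)))
E
```

```text
jar [0.6038 0.0545 0.09  ] r 0.029 0.0279
tall [ 0.5466 -0.0086  0.124 ] r 0.019 0.019
dish [ 0.6153 -0.0111  0.038 ] r 0.0272 0.026
sq [ 0.609  -0.0754  0.11  ] r 0.0178 0.017
sqc [ 0.6314 -0.0514  0.084 ] r 0.0006 0.0005
sqc [ 0.6339 -0.0979  0.084 ] r 0.0006 0.0005
sqc [ 0.5856 -0.1018  0.084 ] r 0.0006 0.0005
sqc [ 0.5835 -0.0531  0.084 ] r 0.0006 0.0006
jar 1666 [0.603  0.0568 0.0881] mid [0.6027 0.0568 0.0879] ext [0.0533 0.0535 0.004 ] mec 0.6028 0.057 0.0288
tall 715 [ 0.5463 -0.0076  0.1221] mid [ 0.5458 -0.0077  0.122 ] ext [0.0333 0.0349 0.0038] mec 0.5459 -0.0075 0.0185
dish 1206 [ 0.6138 -0.0099  0.0366] mid [ 0.6137 -0.0098  0.0366] ext [0.0507 0.051  0.0047] mec 0.6135 -0.0099 0.028
sq 643 [ 0.6093 -0.0757  0.1081] mid [ 0.6093 -0.0758  0.1078] ext [0.0306 0.0311 0.0041] mec 0.6095 -0.0762 0.0169
sqb 861 [ 0.6075 -0.0723  0.0825] mid [ 0.6093 -0.0758  0.0831] ext [0.0489 0.0497 0.0097] mec 0.6093 -0.0762 0.0329
((609.3773193359375, -76.10209655761719), (49.92219161987305, 50.11132049560547), 2.293750286102295)
```

Depth of the tops puts the tall bottle at (0.546,-0.008), the jar at (0.603,0.057), the square bottle at (0.609,-0.076) with about 2.5° yaw, and the dish at (0.614,-0.010). Sizes and heights agree with the specification, within about 2 mm. I'll grasp the tall bottle with the jaws along y.

{"api": "arm_command", "payload": {
  "rows": [
    [9.4,[5,-0.5,0],[0,0,0]],
    [9.4,[0,0,4],[0,0,0]],
    [9.4,[0,0,4],[0,0,0]],
    [9.4,[0,0,4],[0,0,0]],
    [9.4,[0,0,4],[0,0,0]],
    [9.4,[0,0,3],[0,0,0]],
    [9.4,[0,0,1.2],[0,0,0]],
    [9.4,[0,0,0],[0,0,0]],
    [9.4,[0,0,0],[0,0,0]]
  ],
  "force": 20
}}

```text
time: 4.97
position: [0.5464, -0.0061, 0.0466]
eef_rot: [[1.0, -0.001, 0.002], [-0.001, -1.0, 0.0], [0.002, -0.0, -1.0]]
ft_force: [-0.6, 0.5, 0.2]
finger_gap: 0.0943
```

{"api": "arm_command", "payload": {
  "rows": [
    [9.4,[0,0.15,0],[0,0,0]],
    [0,[0,0,0],[0,0,0]],
    [0,[0,0,0],[0,0,0]],
    [0,[0,0,0],[0,0,0]],
    [0,[0,0,0],[0,0,0]],
    [0,[0,0,0],[0,0,0]]
  ]
}}

```text
time: 5.72
position: [0.5456, -0.0075, 0.0454]
eef_rot: [[1.0, -0.0, 0.0], [-0.0, -1.0, 0.0], [0.0, -0.0, -1.0]]
ft_force: [-0.9, 1.2, -0.1]
finger_gap: 0.0534
```

{"api": "arm_command", "payload": {
  "rows": [
    [0,[0,0,-2],[0,0,0]],
    [0,[0,0,-4],[0,0,0]],
    [0,[0,0,-4],[0,0,0]],
    [0,[0,2,-2],[0,0,0]],
    [0,[0.3,5,0],[0,0,0]],
    [0,[0.3,5,0],[0,0,0]],
    [0,[0.3,5,0],[0,0,0]],
    [0,[0.3,5,0],[0,0,0]],
    [0,[0.3,5,0],[0,0,0]],
    [0,[0.3,4,0],[0,0,0]],
    [0,[0,1,1],[0,0,0]],
    [0,[0,0,3],[0,0,0]]
  ]
}}

```text
time: 7.22
position: [0.5639, -0.3285, 0.1255]
eef_rot: [[1.0, -0.002, 0.002], [-0.002, -1.0, -0.001], [0.002, 0.001, -1.0]]
ft_force: [1.0, 1.0, -1.8]
finger_gap: 0.0524
```

{"api": "arm_command", "payload": {
  "rows": [
    [0,[0,0,3],[0,0,0]],
    [0,[0,0,3],[0,0,0]],
    [0,[0,0,1],[0,0,0]],
    [0,[0,0,0],[0,0,0]],
    [0,[0,0,0],[0,0,0]]
  ]
}}

```text
time: 7.85
position: [0.5641, -0.3277, 0.0566]
eef_rot: [[1.0, -0.0, 0.001], [-0.0, -1.0, -0.001], [0.001, 0.001, -1.0]]
ft_force: [-0.5, -0.5, -1.2]
finger_gap: 0.0527
```

{"api": "arm_command", "payload": {
  "rows": [
    [0,[0,0,0.7],[0,0,0]],
    [0,[0,0,0.5],[0,0,0]],
    [0,[0,0,0],[0,0,0]],
    [0,[0,0,0],[0,0,0]]
  ]
}}

```text
time: 8.35
position: [0.5634, -0.3276, 0.0434]
eef_rot: [[1.0, -0.0, -0.0], [-0.0, -1.0, 0.0], [-0.0, -0.0, -1.0]]
ft_force: [0.1, -0.1, -1.8]
finger_gap: 0.0529
```

{"api": "arm_command", "payload": {
  "rows": [
    [6.5,[0,0,0],[0,0,0]],
    [9.4,[0,0,0],[0,0,0]],
    [9.4,[0,0,0],[0,0,0]],
    [9.4,[0,0,-3],[0,0,0]],
    [9.4,[0,0,-4],[0,0,0]],
    [9.4,[0,0,-4],[0,0,0]],
    [9.4,[0,0,-5],[0,0,0]],
    [9.4,[0.9,-5,0],[0,0,0]],
    [9.4,[0.9,-5,0],[0,0,0]],
    [9.4,[0.9,-5,0],[0,0,0]],
    [9.4,[0.9,-5,0],[0,0,0]],
    [9.4,[0.9,-5,0],[0,0,0]]
  ]
}}

```text
time: 9.85
position: [0.6087, -0.076, 0.2037]
eef_rot: [[1.0, -0.001, 0.0], [-0.001, -1.0, -0.0], [0.0, 0.0, -1.0]]
ft_force: [1.2, -1.2, 0.2]
finger_gap: 0.0946
```

{"api": "arm_command", "payload": {
  "rows": [
    [9.4,[0,0,0],[0,0,-10.3]],
    [9.4,[0,0,0],[0,0,-10.3]],
    [9.4,[0,0,0],[0,0,-10.3]],
    [9.4,[0,0,0],[0,0,-10.3]],
    [9.4,[0,0,0],[0,0,-10.3]],
    [9.4,[0,0,0],[0,0,-10.3]],
    [9.4,[0,0,0],[0,0,-10.3]],
    [9.4,[0,0,0],[0,0,-10.3]],
    [9.4,[0,0,0],[0,0,-10.1]],
    [9.4,[0,0,0],[0,0,0]],
    [9.4,[0,0,0],[0,0,0]]
  ]
}}

```text
time: 11.22
position: [0.6085, -0.0777, 0.2035]
eef_rot: [[-0.039, 0.999, 0.0], [0.999, 0.039, 0.0], [0.0, 0.0, -1.0]]
ft_force: [0.2, 0.2, 0.3]
finger_gap: 0.0944
```

```bash
python3 - <<'E'
from cell import *
from h import *
import cv2
s=state();print(s['time'],s['joints'].round(2) if hasattr(s['joints'],'round') else s['joints'])
p,d=camera('scene');cv2.imwrite('pics/s3.png',p[:,:,::-1])
E
```

```text
11.225 [ 0.49  0.36 -0.6   1.68  0.22  1.17 -0.12]
```

View pics/s3.png

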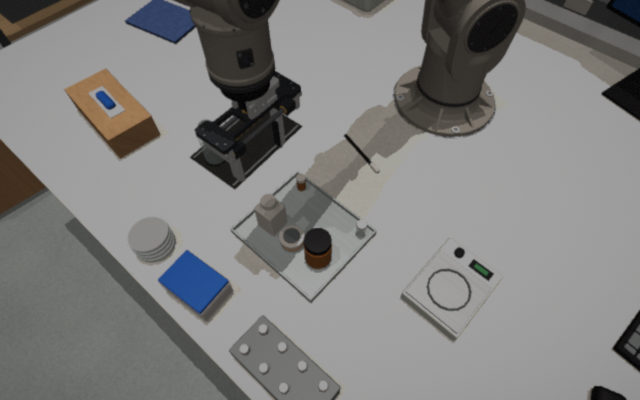

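```bash
python3 - <<'E'
from cell import *
import cv2
p,d=camera('scene');cv2.imwrite('pics/s4.png',p[:,:,::-1])
print(state()['position'],state()['time'])
from h import *;import pickle
m=camera_model('wrist');p,d=camera('wrist');cv2.imwrite('pics/w4.png',p[:,:,::-1]);pickle.dump((m,p,d),open('w4.pkl','wb'))
E
```

```text
[ 0.60851424 -0.07759227  0.20347545] 11.325
```

View pics/s4.png

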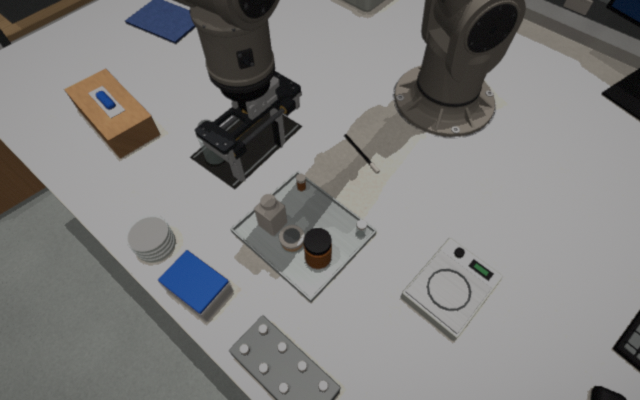

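View pics/w4.png

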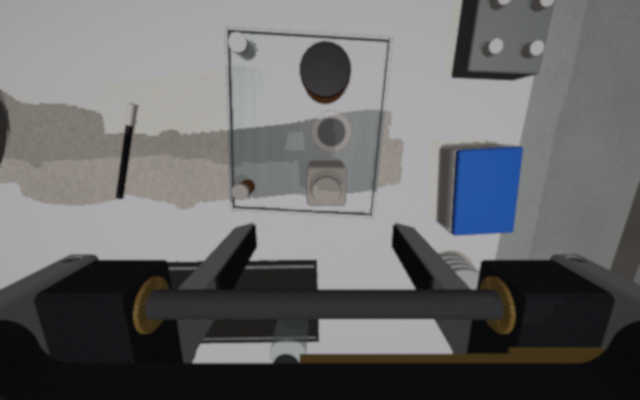

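```bash
python3 - <<'E'
from h import *
import cv2,pickle
m,p,d=pickle.load(open('w4.pkl','rb'))
P=cloud(m,d);ok=(d>0)
for n,c,z,r in [('jar',(.603,.057),.09,.035),('dish',(.6137,-.0098),.038,.035),('sq',(.6093,-.0758),.110,.025),('sqb',(.6093,-.0758),.084,.04)]:
    k=ok&(abs(P[...,2]-z)<.006)&(np.hypot(P[...,0]-c[0],P[...,1]-c[1])<r)
    q=P[k]; 
    if len(q)<5: print(n,len(q)); continue
    (cx,cy),rr=cv2.minEnclosingCircle(q[:,:2].astype(np.float32))
    print(n,len(q),q.mean(0).round(4),'mec',round(cx,4),round(cy,4),round(rr,4))
    if n=='sqb': print(cv2.minAreaRect((q[:,:2]*1000).astype(np.float32)))
E
```

```text
jar 2302 [0.603  0.0564 0.088 ] mec 0.603 0.0565 0.029
dish 1355 [ 0.6139 -0.0106  0.0366] mec 0.6139 -0.011 0.028
sq 642 [ 0.6097 -0.0764  0.1081] mec 0.6096 -0.0771 0.0169
sqb 847 [ 0.6091 -0.0713  0.0825] mec 0.6095 -0.0766 0.0327
((609.6580200195312, -76.35818481445312), (49.618385314941406, 48.34696578979492), 2.176483392715454)
```

Square bottle confirmed at (0.6095,-0.0765). The tall bottle is standing on the mat (bottom of the wrist image, 288,350). I'll grasp the square bottle.

{"api": "arm_command", "payload": {
  "rows": [
    [9.4,[0.1,0.1,3],[0,0,0]],
    [9.4,[0,0,4],[0,0,0]],
    [9.4,[0,0,4],[0,0,0]],
    [9.4,[0,0,3.5],[0,0,0]],
    [9.4,[0,0,2.2],[0,0,0]],
    [9.4,[0,0,0],[0,0,0]],
    [9.4,[0,0,0],[0,0,0]],
    [0,[0,0,0],[0,0,0]],
    [0,[0,0,0],[0,0,0]],
    [0,[0,0,0],[0,0,0]],
    [0,[0,0,0],[0,0,0]],
    [0,[0,0,0],[0,0,0]]
  ]
}}

```text
time: 12.88
position: [0.6096, -0.0765, 0.0365]
eef_rot: [[-0.043, 0.999, 0.0], [0.999, 0.043, 0.0], [0.0, 0.0, -1.0]]
ft_force: [1.3, -0.7, -0.1]
finger_gap: 0.0503
```

{"api": "arm_command", "payload": {
  "rows": [
    [0,[0,0,-2],[0,0,0]],
    [0,[0,0,-4],[0,0,0]],
    [0,[0,0,-5],[0,0,0]],
    [0,[0,0,0],[0,0,10.3]],
    [0,[0,0,0],[0,0,10.3]],
    [0,[0,0,0],[0,0,10.3]],
    [0,[0,0,0],[0,0,10.3]],
    [0,[0,0,0],[0,0,10.3]],
    [0,[0,0,0],[0,0,10.3]],
    [0,[0,0,0],[0,0,10.3]],
    [0,[0,0,0],[0,0,10.3]],
    [0,[0,0,0],[0,0,10]]
  ]
}}

```text
time: 14.38
position: [0.6095, -0.0762, 0.1477]
eef_rot: [[1.0, -0.004, 0.001], [-0.004, -1.0, 0.001], [0.001, -0.001, -1.0]]
ft_force: [0.1, -0.3, -3.1]
finger_gap: 0.0499
```

{"api": "arm_command", "payload": {
  "rows": [
    [0,[-2.5,3.5,0],[0,0,0]],
    [0,[-3.5,5,0],[0,0,0]],
    [0,[-3.5,5,0],[0,0,0]],
    [0,[-2.5,4,0],[0,0,0]],
    [0,[-1.5,1.9,0],[0,0,0]],
    [0,[0,0,2],[0,0,0]],
    [0,[0,0,3],[0,0,0]],
    [0,[0,0,3],[0,0,0]],
    [0,[0,0,2],[0,0,0]],
    [0,[0,0,0],[0,0,0]],
    [0,[0,0,0],[0,0,0]]
  ]
}}

```text
time: 15.75
position: [0.4755, -0.2709, 0.0478]
eef_rot: [[1.0, 0.001, 0.001], [0.001, -1.0, -0.0], [0.001, 0.0, -1.0]]
ft_force: [0.3, 0.0, -2.0]
finger_gap: 0.0497
```

{"api": "arm_command", "payload": {
  "rows": [
    [0,[0,0,0.8],[0,0,0]],
    [0,[0,0,0.5],[0,0,0]],
    [0,[0,0,0],[0,0,0]],
    [6,[0,0,0],[0,0,0]],
    [9.4,[0,0,0],[0,0,0]],
    [9.4,[0,0,0],[0,0,0]],
    [9.4,[0,0,0],[0,0,0]]
  ]
}}

```text
time: 16.62
position: [0.4747, -0.2706, 0.0334]
eef_rot: [[1.0, 0.001, -0.0], [0.001, -1.0, 0.0], [-0.0, -0.0, -1.0]]
ft_force: [0.7, -0.2, -0.6]
finger_gap: 0.0862
```

{"api": "arm_command", "payload": {
  "rows": [
    [9.4,[0,0,-4],[0,0,0]],
    [9.4,[0,0,-5],[0,0,0]],
    [9.4,[0,0,-5],[0,0,0]],
    [9.4,[1.75,-4,0],[0,0,0]],
    [9.4,[2,-5,0],[0,0,0]],
    [9.4,[2,-5,0],[0,0,0]],
    [9.4,[2,-5,0],[0,0,0]],
    [9.4,[2,-5,0],[0,0,0]],
    [9.4,[2,-5,0],[0,0,0]],
    [9.4,[1,-3.7,0],[0,0,0]],
    [9.4,[0,0,0],[0,0,0]]
  ]
}}

```text
time: 18.0
position: [0.6019, 0.0601, 0.1732]
eef_rot: [[1.0, 0.006, -0.0], [0.006, -1.0, 0.001], [-0.0, -0.001, -1.0]]
ft_force: [0.4, 0.1, 0.6]
finger_gap: 0.0941
```

{"api": "arm_command", "payload": {
  "rows": [
    [9.4,[0,0,0],[0,0,-10]],
    [9.4,[0,0,0],[0,0,-10]],
    [9.4,[0,0,0],[0,0,-10]],
    [9.4,[0,0,0],[0,0,-10]],
    [9.4,[0,0,0],[0,0,-10]],
    [9.4,[0,0,0],[0,0,-10]],
    [9.4,[0,0,0],[0,0,-10]],
    [9.4,[0,0,0],[0,0,-10]],
    [9.4,[0,0,0],[0,0,-10]],
    [9.4,[0,0,0],[0,0,0]],
    [9.4,[0,0,0],[0,0,0]]
  ]
}}

```text
time: 19.38
position: [0.6017, 0.0557, 0.1734]
eef_rot: [[0.004, 1.0, -0.0], [1.0, -0.004, -0.0], [-0.0, -0.0, -1.0]]
ft_force: [-0.0, -0.7, -0.3]
finger_gap: 0.0936
```

{"api": "arm_command", "payload": {
  "rows": [
    [9.4,[0.1,0.1,3],[0,0,0]],
    [9.4,[0,0,4],[0,0,0]],
    [9.4,[0,0,4],[0,0,0]],
    [9.4,[0,0,2.5],[0,0,0]],
    [9.4,[0,0,1.3],[0,0,0]],
    [9.4,[0,0,0],[0,0,0]],
    [9.4,[0,0,0],[0,0,0]],
    [0,[0,0,0],[0,0,0]],
    [0,[0,0,0],[0,0,0]],
    [0,[0,0,0],[0,0,0]],
    [0,[0,0,0],[0,0,0]],
    [0,[0,0,0],[0,0,0]]
  ]
}}

```text
time: 20.88
position: [0.603, 0.0574, 0.0256]
eef_rot: [[-0.001, 1.0, 0.0], [1.0, 0.001, 0.0], [0.0, 0.0, -1.0]]
ft_force: [0.1, -0.4, 2.6]
finger_gap: 0.0589
```

{"api": "arm_command", "payload": {
  "rows": [
    [0,[0,0,-2],[0,0,0]],
    [0,[0,0,-5],[0,0,0]],
    [0,[0,0,-6],[0,0,0]],
    [0,[0,0,0],[0,0,10]],
    [0,[0,0,0],[0,0,10]],
    [0,[0,0,0],[0,0,10]],
    [0,[0,0,0],[0,0,10]],
    [0,[0,0,0],[0,0,10]],
    [0,[0,0,0],[0,0,10]],
    [0,[0,0,0],[0,0,10]],
    [0,[0,0,0],[0,0,10]],
    [0,[0,0,0],[0,0,10]]
  ]
}}

```text
time: 22.38
position: [0.6027, 0.0578, 0.1567]
eef_rot: [[1.0, -0.004, 0.0], [-0.004, -1.0, 0.001], [0.0, -0.001, -1.0]]
ft_force: [-0.7, 0.1, -1.6]
finger_gap: 0.059
```

{"api": "arm_command", "payload": {
  "rows": [
    [0,[-1.6,3,0],[0,0,0]],
    [0,[-2.4,4.6,0],[0,0,0]],
    [0,[-2.4,4.6,0],[0,0,0]],
    [0,[-2.4,4.6,0],[0,0,0]],
    [0,[-2.4,4.6,0],[0,0,0]],
    [0,[-2.4,4.6,0],[0,0,0]],
    [0,[-2.4,4.6,0],[0,0,0]],
    [0,[-2.4,4.6,0],[0,0,0]],
    [0,[-1.6,3,0],[0,0,0]],
    [0,[-0.8,1.7,0],[0,0,0]],
    [0,[0,0,0],[0,0,0]],
    [0,[0,0,0],[0,0,0]]
  ]
}}

```text
time: 23.88
position: [0.3959, -0.3409, 0.156]
eef_rot: [[1.0, 0.002, 0.001], [0.002, -1.0, 0.0], [0.001, -0.0, -1.0]]
ft_force: [0.4, 0.3, -2.0]
finger_gap: 0.0586
```

{"api": "arm_command", "payload": {
  "rows": [
    [0,[0,0,3],[0,0,0]],
    [0,[0,0,4],[0,0,0]],
    [0,[0,0,3.5],[0,0,0]],
    [0,[0,0,1.8],[0,0,0]],
    [0,[0,0,0.7],[0,0,0]],
    [0,[0,0,0.1],[0,0,0]],
    [0,[0,0,0],[0,0,0]],
    [6.8,[0,0,0],[0,0,0]],
    [9.4,[0,0,0],[0,0,0]],
    [9.4,[0,0,0],[0,0,0]],
    [9.4,[0,0,0],[0,0,0]]
  ]
}}

```text
time: 25.25
position: [0.3954, -0.3419, 0.0245]
eef_rot: [[1.0, 0.001, 0.0], [0.001, -1.0, -0.0], [0.0, 0.0, -1.0]]
ft_force: [0.3, -0.6, 1.4]
finger_gap: 0.093
```

{"api": "arm_command", "payload": {
  "rows": [
    [9.4,[0,0,-3],[0,0,0]],
    [9.4,[0,0,-5],[0,0,0]],
    [9.4,[0,0,-5],[0,0,0]],
    [9.4,[0,0,-5],[0,0,0]],
    [9.4,[0,0,-5],[0,0,0]],
    [9.4,[0,0,-5],[0,0,0]],
    [9.4,[0,0,0],[0,0,0]],
    [9.4,[0,0,0],[0,0,0]]
  ]
}}

```text
time: 26.25
position: [0.395, -0.3416, 0.3037]
eef_rot: [[1.0, 0.001, -0.001], [0.001, -1.0, 0.0], [-0.0, -0.0, -1.0]]
ft_force: [-0.2, -0.1, -0.5]
finger_gap: 0.0939
```

```bash
python3 - <<'E'
from cell import *
from h import *
import cv2,pickle
s=state();print(s['time'],s['position'])
m=camera_model('wrist');p,d=camera('wrist');cv2.imwrite('pics/w5.png',p[:,:,::-1])
P=cloud(m,d)
for n,c,z in [('jar',(.395,-.341),.088),('tall',(.563,-.328),.122),('sq',(.475,-.2705),.108)]:
    k=(d>0)&(abs(P[...,2]-z)<.006)&(np.hypot(P[...,0]-c[0],P[...,1]-c[1])<.04);q=P[k]
    print(n,len(q),q.mean(0).round(4) if len(q) else '')
E
```

```text
26.25 [ 0.39503594 -0.34163365  0.30372226]
jar 1025 [ 0.3949 -0.3419  0.0862]
tall 670 [ 0.5631 -0.3278  0.1201]
sq 442 [ 0.4738 -0.2723  0.106 ]
```

View pics/w5.png

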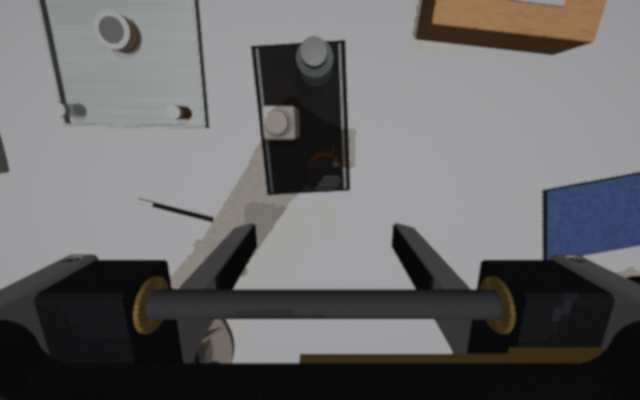

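All three stand on the mat: tall bottle (314,60), square bottle (280,122), jar (325,170). Their top heights match. Next is the dish.

{"api": "arm_command", "payload": {
  "rows": [
    [9.4,[2.9,-4.1,0],[0,0,0]],
    [9.4,[3,-4.5,0],[0,0,0]],
    [9.4,[3,-4.5,0],[0,0,0]],
    [9.4,[3,-4.5,2],[0,0,0]],
    [9.4,[3,-4.5,2],[0,0,0]],
    [9.4,[3,-4.5,3],[0,0,0]],
    [9.4,[3,-4.5,3],[0,0,0]],
    [9.4,[1,-2,2.4],[0,0,0]],
    [9.4,[0,0,0],[0,0,0]]
  ]
}}

```text
time: 27.42
position: [0.6123, -0.0086, 0.177]
eef_rot: [[1.0, 0.005, -0.006], [0.005, -1.0, 0.001], [-0.006, -0.001, -1.0]]
ft_force: [0.8, -0.7, 0.8]
finger_gap: 0.0941
```

{"api": "arm_command", "payload": {
  "rows": [
    [9.4,[0,0,0],[0,0,-10]],
    [9.4,[0,0,0],[0,0,-10]],
    [9.4,[0,0,0],[0,0,-10]],
    [9.4,[0,0,0],[0,0,-10]],
    [9.4,[0,0,0],[0,0,-10]],
    [9.4,[0,0,0],[0,0,-10]],
    [9.4,[0,0,0],[0,0,-10]],
    [9.4,[0,0,0],[0,0,-10]],
    [9.4,[0,0,0],[0,0,-10]],
    [9.4,[0,0,0],[0,0,0]],
    [9.4,[0,0,0],[0,0,0]]
  ]
}}

```text
time: 28.8
position: [0.6137, -0.0114, 0.1805]
eef_rot: [[0.004, 1.0, -0.0], [1.0, -0.004, -0.0], [-0.0, -0.0, -1.0]]
ft_force: [0.0, 0.1, 0.1]
finger_gap: 0.0942
```

```bash
python3 - <<'E'
from cell import *
from h import *
import cv2,pickle
s=state();print(s['time'],s['position'])
m=camera_model('wrist');p,d=camera('wrist');cv2.imwrite('pics/w6.png',p[:,:,::-1])
P=cloud(m,d)
for n,c,z in [('dish',(.614,-.0105),.0366)]:
    k=(d>0)&(abs(P[...,2]-z)<.006)&(np.hypot(P[...,0]-c[0],P[...,1]-c[1])<.04);q=P[k]
    print(n,len(q),q.mean(0).round(4) if len(q) else '',cv2.minEnclosingCircle(q[:,:2].astype(np.float32)))
E
```

```text
28.8 [ 0.61370944 -0.01141051  0.1805388 ]
dish 1351 [ 0.6138 -0.01    0.0366] ((0.613888144493103, -0.011038781143724918), 0.028017200529575348)
```

View pics/w6.png

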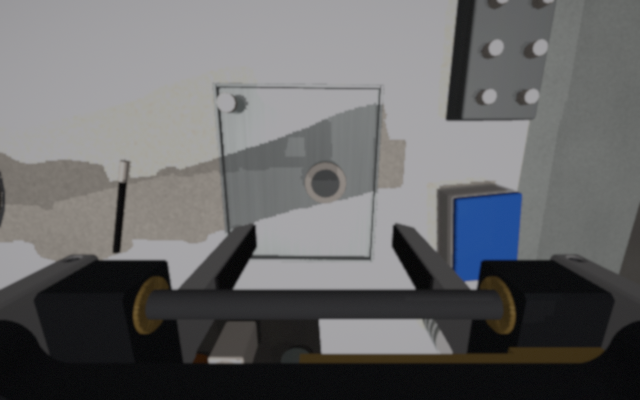

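The dish is at (325,182) in the picture, unmoved at (0.614,-0.0105). I'll grasp it.

{"api": "arm_command", "payload": {
  "rows": [
    [9.4,[0.1,0,4],[0,0,0]],
    [9.4,[0,0,5],[0,0,0]],
    [9.4,[0,0,4],[0,0,0]],
    [9.4,[0,0,2.5],[0,0,0]],
    [9.4,[0,0,1],[0,0,0]],
    [9.4,[0,0,0],[0,0,0]],
    [9.4,[0,0,0],[0,0,0]],
    [0,[0,0,0],[0,0,0]],
    [0,[0,0,0],[0,0,0]],
    [0,[0,0,0],[0,0,0]],
    [0,[0,0,0],[0,0,0]],
    [0,[0,0,0],[0,0,0]]
  ],
  "force": 12
}}

```text
time: 30.35
position: [0.6139, -0.0096, 0.0154]
eef_rot: [[-0.001, 1.0, -0.0], [1.0, 0.001, 0.0], [0.0, -0.0, -1.0]]
ft_force: [0.8, 1.3, 1.0]
finger_gap: 0.0475
```

{"api": "arm_command", "payload": {
  "rows": [
    [0,[0,0,-2],[0,0,0]],
    [0,[0,0,-4],[0,0,0]],
    [0,[0,0,-5],[0,0,0]],
    [0,[2,-1,-3],[0,0,0]],
    [0,[5,-2,0],[0,0,0]],
    [0,[5,-2,0],[0,0,0]],
    [0,[5,-2,0],[0,0,0]],
    [0,[3,-1,0],[0,0,0]],
    [0,[0,0,0],[0,0,0]],
    [0,[0,0,0],[0,0,0]]
  ]
}}

```text
time: 31.6
position: [0.5341, 0.1898, 0.1562]
eef_rot: [[-0.001, 1.0, 0.001], [1.0, 0.001, -0.0], [-0.0, 0.001, -1.0]]
ft_force: [1.3, 0.2, -0.8]
finger_gap: 0.0003
```

```bash
python3 - <<'E'
from cell import *
from h import *
import cv2,pickle
s=state();print(s['time'],s['position'])
m=camera_model('wrist');p,d=camera('wrist');cv2.imwrite('pics/w7.png',p[:,:,::-1]);pickle.dump((m,p,d),open('w7.pkl','wb'))
print(landmark_of('wrist','warmer'))
E
```

```text
31.6 [0.53406102 0.18975385 0.15621744]
[{'point': [0.4969, 0.3154, 0.0025], 'conf': 0.61}]
```

View pics/w7.png

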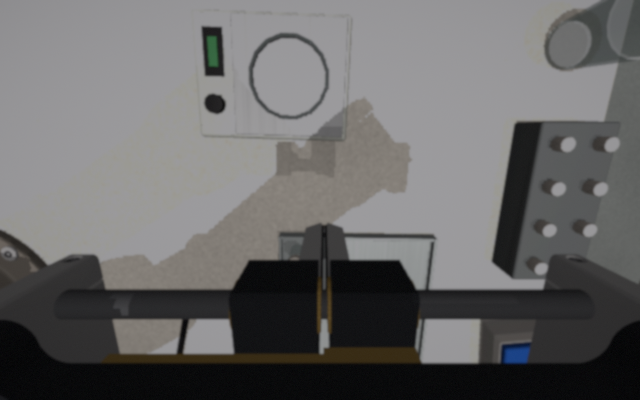

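The gripper closed to zero, so the grasp failed. I need to see where the dish is now.

```bash
python3 - <<'E'
from cell import *
from h import *
import cv2,pickle
m=camera_model('top');p,d=camera('top');cv2.imwrite('pics/t8.png',cv2.resize(p[90:250,140:480,::-1],None,fx=2.3,fy=2.3,interpolation=cv2.INTER_CUBIC))
print(state()['time'],[(x['point'],x['conf']) for x in landmark_of('top','dish')])
m=camera_model('scene');p,d=camera('scene');cv2.imwrite('pics/s8.png',cv2.resize(p[150:320,200:440,::-1],None,fx=3,fy=3,interpolation=cv2.INTER_CUBIC))
print(state()['time'],[(x['point'],x['conf']) for x in landmark_of('scene','dish')])
E
```

```text
31.75 [([0.6141, -0.0111, 0.0057], 0.88)]
31.85 [([0.6143, -0.0115, 0.0083], 0.73)]
```

View pics/t8.png

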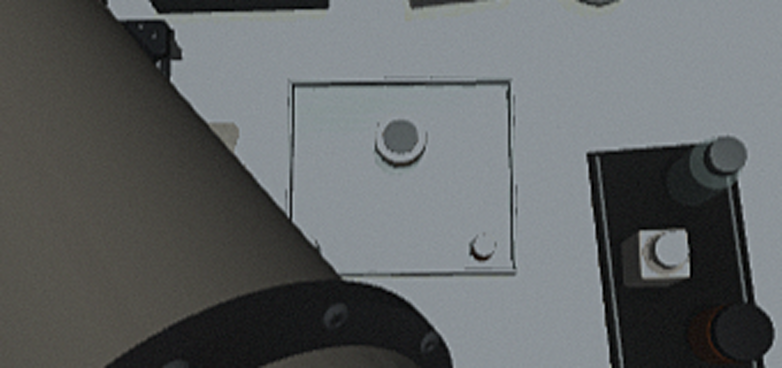

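View pics/s8.png

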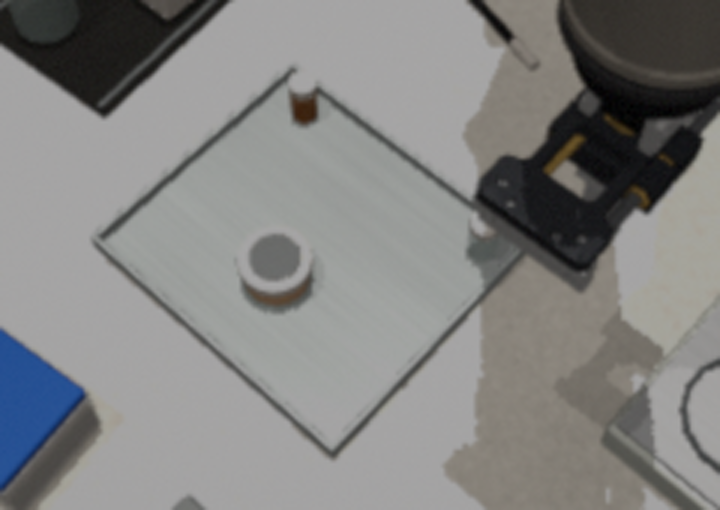

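The dish stands unmoved at (0.614,-0.011), upright, so the fingers slipped off or closed above it. I'll go back, descend lower and watch the closing.

{"api": "arm_command", "payload": {
  "rows": [
    [9.4,[-4,1.5,0],[0,0,0]],
    [9.4,[-5,2,0],[0,0,0]],
    [9.4,[-5,2,0],[0,0,0]],
    [9.4,[-4,1.5,0],[0,0,0]],
    [9.4,[-2,1,0],[0,0,0]],
    [9.4,[0,0,0],[0,0,0]],
    [9.4,[0,0,4],[0,0,0]],
    [9.4,[0,0,4],[0,0,0]],
    [9.4,[0,0,3],[0,0,0]],
    [9.4,[0,0,2.5],[0,0,0]],
    [9.4,[0,0,0.9],[0,0,0]],
    [9.4,[0,0,0],[0,0,0]]
  ]
}}

```text
time: 33.4
position: [0.6137, -0.0084, 0.0116]
eef_rot: [[-0.003, 1.0, -0.0], [1.0, 0.003, 0.001], [0.001, -0.0, -1.0]]
ft_force: [0.1, -0.8, -0.2]
finger_gap: 0.0939
```

{"api": "arm_command", "payload": {
  "rows": [
    [6.2,[0,0,0],[0,0,0]],
    [6.2,[0,0,0],[0,0,0]],
    [6.2,[0,0,0],[0,0,0]],
    [6.2,[0,0,0],[0,0,0]]
  ]
}}

```text
time: 33.9
position: [0.614, -0.0096, 0.0117]
eef_rot: [[-0.001, 1.0, 0.0], [1.0, 0.001, -0.0], [-0.0, 0.0, -1.0]]
ft_force: [-0.6, 0.6, 0.2]
finger_gap: 0.0622
```

```bash
python3 - <<'E'
from cell import *
from h import *
import cv2,pickle
s=state();print(s['time'],s['position'],s['finger_gap'])
p,d=camera('scene');cv2.imwrite('pics/s9.png',cv2.resize(p[150:320,200:440,::-1],None,fx=3,fy=3,interpolation=cv2.INTER_CUBIC))
m=camera_model('wrist');p,d=camera('wrist');cv2.imwrite('pics/w9.png',p[:,:,::-1]);pickle.dump((m,p,d),open('w9.pkl','wb'))
E
```

```text
33.9 [ 0.61401066 -0.00964823  0.01165206] 0.06219379137198189
```

View pics/s9.png

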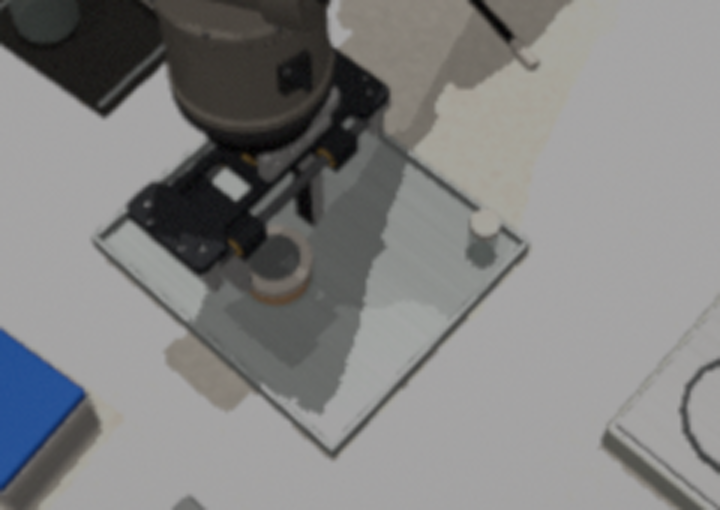

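View pics/w9.png

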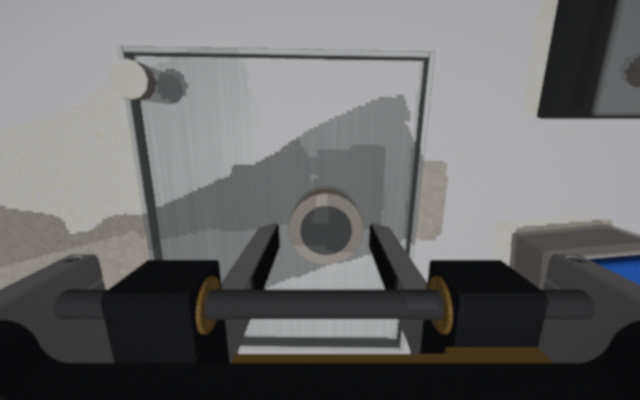

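The fingers straddle the dish with even gaps (tips at 275,240 and 375,240, dish at 325,230). Now close, and lift 1 cm as a test.

{"api": "arm_command", "payload": {
  "rows": [
    [0,[0,0,0],[0,0,0]],
    [0,[0,0,0],[0,0,0]]
  ],
  "force": 20
}}

```text
time: 34.25
position: [0.6139, -0.0096, 0.0114]
eef_rot: [[-0.001, 1.0, -0.0], [1.0, 0.001, 0.0], [0.0, -0.0, -1.0]]
ft_force: [0.9, -0.4, 0.4]
finger_gap: 0.0451
```

{"api": "arm_command", "payload": {
  "rows": [
    [0,[0,0,0],[0,0,0]],
    [0,[0,0,0],[0,0,0]]
  ]
}}

```text
time: 34.5
position: [0.6139, -0.0095, 0.0114]
eef_rot: [[-0.001, 1.0, -0.0], [1.0, 0.001, 0.0], [0.0, -0.0, -1.0]]
ft_force: [0.6, -0.0, -0.7]
finger_gap: 0.0253
```

```bash
python3 - <<'E'
from cell import *
from h import *
import cv2,pickle
s=state();print(s['time'],s['position'],s['finger_gap'])
m=camera_model('wrist');p,d=camera('wrist');cv2.imwrite('pics/w10.png',p[:,:,::-1])
P=cloud(m,d)
k=(d>0)&(P[...,2]>.02)&(P[...,2]<.06)&(np.hypot(P[...,0]-.614,P[...,1]+.0)<.05);q=P[k];print(len(q),q.mean(0),q[:,2].max())
m0,p0,d0=pickle.load(open('w9.pkl','rb'))
P0=cloud(m0,d0); 
for v in (200,215,230,245): print([tuple(P0[v,u].round(3)) for u in (300,325,350)])
E
```

```text
34.5 [ 0.61388738 -0.00950927  0.01140732] 0.025328858553337514
3674 [ 0.61368268 -0.00550177  0.03758398] 0.059966651049171406
[(np.float64(0.595), np.float64(0.008), np.float64(0.018)), (np.float64(0.614), np.float64(0.013), np.float64(0.036)), (np.float64(0.633), np.float64(0.009), np.float64(0.022))]
[(np.float64(0.596), np.float64(0.001), np.float64(0.036)), (np.float64(0.614), np.float64(0.002), np.float64(0.038)), (np.float64(0.632), np.float64(0.002), np.float64(0.037))]
[(np.float64(0.596), np.float64(-0.009), np.float64(0.037)), (np.float64(0.614), np.float64(-0.009), np.float64(0.038)), (np.float64(0.632), np.float64(-0.01), np.float64(0.037))]
[(np.float64(0.595), np.float64(-0.022), np.float64(0.037)), (np.float64(0.614), np.float64(-0.021), np.float64(0.037)), (np.float64(0.633), np.float64(-0.022), np.float64(0.036))]
```

View pics/w10.png

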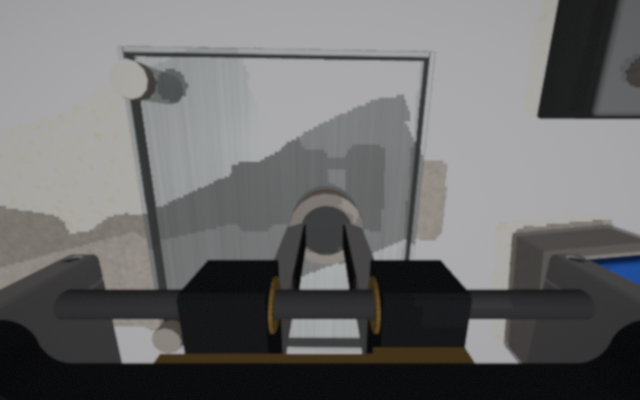

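```bash
python3 - <<'E'
from cell import *
from h import *
import cv2
s=state();m=camera_model('wrist');p,d=camera('wrist')
X=np.array(m['R'])@s['position']+m['t'];print('TCP px',m['cx']+m['fx']*X[0]/X[2],m['cy']+m['fy']*X[1]/X[2],X)
P=cloud(m,d)
for v in range(216,262,4): print(v,[tuple(float(a) for a in P[v,u].round(3)) for u in (286,296,302,325,348,354,362)])
E
```

```text
TCP px 324.9401407084118 218.79676350014802 [0.00089332 0.01614735 0.22538358]
216 [(0.581, -0.009, 0.005), (0.593, 0.001, 0.036), (0.597, 0.001, 0.036), (0.614, 0.001, 0.037), (0.63, 0.001, 0.037), (0.635, 0.001, 0.035), (0.645, -0.009, 0.005)]
220 [(0.581, -0.013, 0.004), (0.593, -0.002, 0.036), (0.597, -0.002, 0.037), (0.614, -0.002, 0.038), (0.63, -0.002, 0.037), (0.635, -0.002, 0.037), (0.641, -0.003, 0.033)]
224 [(0.581, -0.017, 0.004), (0.593, -0.005, 0.036), (0.598, -0.0, 0.049), (0.614, -0.005, 0.038), (0.63, -0.005, 0.038), (0.635, -0.005, 0.036), (0.641, -0.005, 0.036)]
228 [(0.581, -0.02, 0.004), (0.595, -0.0, 0.057), (0.599, -0.0, 0.057), (0.614, -0.007, 0.039), (0.629, -0.001, 0.056), (0.633, -0.001, 0.057), (0.641, -0.009, 0.035)]
232 [(0.581, -0.024, 0.004), (0.596, -0.001, 0.064), (0.599, -0.001, 0.064), (0.614, -0.011, 0.037), (0.628, -0.001, 0.063), (0.632, -0.0, 0.064), (0.641, -0.012, 0.036)]
236 [(0.59, -0.001, 0.07), (0.596, -0.001, 0.07), (0.6, -0.0, 0.071), (0.614, -0.014, 0.037), (0.628, -0.001, 0.07), (0.631, -0.001, 0.07), (0.641, -0.015, 0.035)]
240 [(0.5
[... 301 characters left out ...]
 (0.634, -0.001, 0.082)]
248 [(0.593, -0.001, 0.087), (0.598, -0.001, 0.087), (0.601, -0.002, 0.085), (0.614, -0.023, 0.038), (0.626, -0.001, 0.087), (0.629, -0.001, 0.087), (0.634, -0.0, 0.088)]
252 [(0.593, -0.001, 0.092), (0.598, -0.001, 0.092), (0.601, -0.002, 0.09), (0.614, -0.027, 0.037), (0.626, -0.001, 0.092), (0.629, -0.001, 0.092), (0.633, 0.0, 0.094)]
256 [(0.594, -0.0, 0.098), (0.599, -0.001, 0.097), (0.602, -0.002, 0.094), (0.614, -0.031, 0.035), (0.625, -0.0, 0.097), (0.628, -0.001, 0.096), (0.633, -0.001, 0.096)]
260 [(0.594, -0.001, 0.101), (0.599, -0.0, 0.102), (0.602, -0.002, 0.1), (0.614, -0.034, 0.036), (0.625, -0.002, 0.099), (0.628, -0.001, 0.101), (0.632, -0.0, 0.102)]
```

```bash
python3 - <<'E'
from h import *
import cv2,pickle
m,p,d=pickle.load(open('w9.pkl','rb'))
P=cloud(m,d)
for v in range(212,262,3): print(v,[tuple(float(a) for a in P[v,u].round(3)) for u in (262,268,272,276,372,376,380,386)])
cv2.imwrite('pics/w9z.png',cv2.resize(p[180:290,230:420,::-1],None,fx=4,fy=4,interpolation=cv2.INTER_CUBIC))
E
```

```text
212 [(0.561, -0.006, 0.004), (0.566, -0.006, 0.005), (0.57, -0.006, 0.005), (0.573, -0.006, 0.004), (0.653, -0.006, 0.005), (0.657, -0.006, 0.004), (0.66, -0.006, 0.004), (0.665, -0.006, 0.004)]
215 [(0.561, -0.009, 0.005), (0.566, -0.009, 0.005), (0.569, -0.009, 0.005), (0.573, -0.009, 0.004), (0.654, -0.009, 0.004), (0.657, -0.009, 0.004), (0.66, -0.009, 0.004), (0.665, -0.009, 0.004)]
218 [(0.561, -0.012, 0.004), (0.566, -0.012, 0.003), (0.613, 0.062, 0.226), (0.573, -0.011, 0.005), (0.654, -0.011, 0.005), (0.657, -0.011, 0.005), (0.661, -0.012, 0.003), (0.665, -0.011, 0.005)]
221 [(0.561, -0.014, 0.004), (0.566, -0.014, 0.003), (0.569, -0.014, 0.005), (0.572, -0.014, 0.004), (0.654, -0.014, 0.004), (0.657, -0.014, 0.004), (0.661, -0.014, 0.004), (0.666, -0.014, 0.004)]
224 [(0.561, -0.017, 0.004), (0.566, -0.017, 0.004), (0.613, 0.062, 0.226), (0.58, -0.001, 0.048), (0.646, -0.001, 0.049), (0.648, -0.001, 0.049), (0.661, -0.017, 0.004), (0.666, -0.017, 0.004)]
227 [(0.572, -0.001, 0.055), (0.577, -0.001, 0.055), (0.579, -0.001, 0.055), (0.581, -0.002, 0.051), (0.645, -0.002, 0.05
[... 1504 characters left out ...]
582, -0.016, 0.058), (0.644, -0.014, 0.063), (0.644, -0.008, 0.075), (0.644, -0.003, 0.086), (0.646, -0.0, 0.092)]
254 [(0.581, -0.002, 0.092), (0.582, -0.006, 0.084), (0.582, -0.012, 0.072), (0.582, -0.017, 0.06), (0.644, -0.016, 0.064), (0.644, -0.01, 0.076), (0.644, -0.005, 0.086), (0.646, -0.002, 0.093)]
257 [(0.581, -0.002, 0.096), (0.582, -0.007, 0.086), (0.582, -0.013, 0.074), (0.571, -0.048, 0.004), (0.644, -0.018, 0.063), (0.644, -0.012, 0.075), (0.644, -0.006, 0.088), (0.645, -0.002, 0.096)]
260 [(0.582, -0.002, 0.099), (0.582, -0.01, 0.084), (0.582, -0.015, 0.074), (0.571, -0.05, 0.006), (0.655, -0.05, 0.005), (0.644, -0.013, 0.077), (0.644, -0.009, 0.086), (0.644, -0.002, 0.099)]
```

View pics/w9z.png

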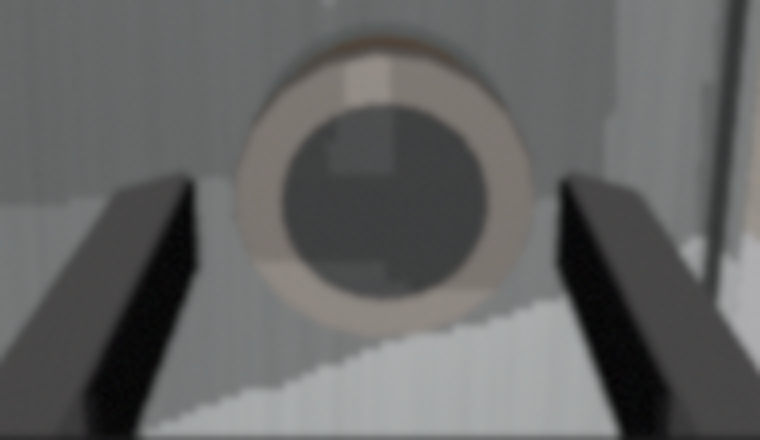

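The depth picture explains it. The finger tips end at z≈0.048 while the reported TCP is at 0.012, so the real tips are about 36 mm short of the reported TCP. The fingers closed above the dish. I'll reopen and descend a further 3.6 cm in steps, watching the force.

{"api": "arm_command", "payload": {
  "rows": [
    [9.4,[0,0,0],[0,0,0]],
    [9.4,[0,0,0],[0,0,0]],
    [9.4,[0,0,0],[0,0,0]],
    [9.4,[0,0,0],[0,0,0]],
    [9.4,[0,0,0],[0,0,0]],
    [9.4,[0,0,0],[0,0,0]],
    [9.4,[0,0,0],[0,0,0]],
    [9.4,[0,0,0.5],[0,0,0]],
    [9.4,[0,0,1.5],[0,0,0]],
    [9.4,[0,0,0.5],[0,0,0]],
    [9.4,[0,0,0],[0,0,0]],
    [9.4,[0,0,0],[0,0,0]]
  ]
}}

```text
time: 36.1
position: [0.614, -0.0094, -0.0135]
eef_rot: [[-0.001, 1.0, 0.0], [1.0, 0.001, 0.0], [0.0, 0.0, -1.0]]
ft_force: [0.7, -0.3, 0.3]
finger_gap: 0.0944
```

```bash
cat >> h.py <<'E'
def tip():
    from cell import state,camera,camera_model
    s=state();m=camera_model('wrist');p,d=camera('wrist');P=cloud(m,d)
    R=np.array(s['eef_rot']);L=(P-np.array(s['position']))@R   # tool frame
    k=(d>0)&(L[...,0]>-.012)&(L[...,0]<.012)&(abs(L[...,1])<.065)&(L[...,2]>-.09)&(L[...,2]<.06)
    k[:215]=0
    q=L[k&(abs(L[...,0]-.008)<.0025)]
    # front face of fingers: L x ~ +8mm
    for sg in (-1,1):
        f=q[q[:,1]*sg>0]
        if len(f): print('finger',sg,'n',len(f),'tip z(tool)',np.percentile(f[:,2],98).round(4),f[:,2].max().round(4))
    return s,m,p,d
E
python3 - <<'E'
from h import *
s,m,p,d=tip();print(s['time'],s['position'],s['ft_force'])
import cv2;cv2.imwrite('pics/w11.png',p[:,:,::-1])
E
```

```text
finger -1 n 1452 tip z(tool) -0.017 -0.0158
finger 1 n 1463 tip z(tool) -0.017 -0.015
36.1 [ 0.61402754 -0.00939767 -0.01347187] [ 0.66107761 -0.32262852  0.26914078]
```

View pics/w11.png

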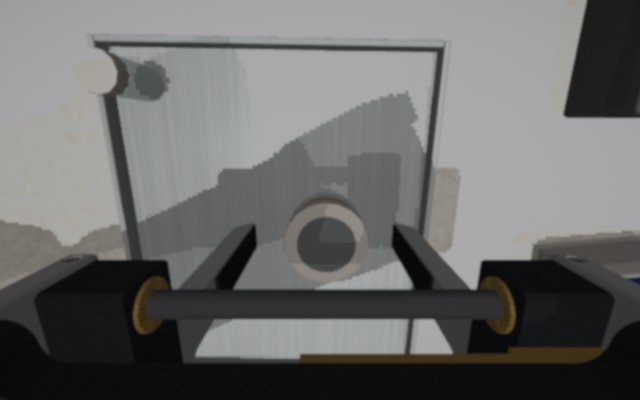

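{"api": "arm_command", "payload": {
  "rows": [
    [9.4,[0,0,0.5],[0,0,0]],
    [9.4,[0,0,0.4],[0,0,0]],
    [9.4,[0,0,0],[0,0,0]],
    [9.4,[0,0,0],[0,0,0]]
  ]
}}

```text
time: 36.65
position: [0.6139, -0.0095, -0.0226]
eef_rot: [[-0.001, 1.0, -0.0], [1.0, 0.001, 0.0], [0.0, -0.0, -1.0]]
ft_force: [-0.7, 0.3, 1.1]
finger_gap: 0.0938
```

```bash
python3 - <<'E'
from cell import *
from h import *
import cv2
s=state();m=camera_model('wrist');p,d=camera('wrist');P=cloud(m,d)
print(s['time'],s['position'],s['ft_force'])
for v in range(218,236,2): print(v,[tuple(float(a) for a in P[v,u].round(3)) for u in (246,250,254,396,400,404)])
E
```

```text
36.65 [ 0.61392048 -0.0095014  -0.02257447] [-0.74818946  0.3030283   1.0951616 ]
218 [(0.558, 0.0, 0.005), (0.56, 0.0, 0.004), (0.563, 0.0, 0.004), (0.664, 0.0, 0.005), (0.668, -0.0, 0.003), (0.67, -0.0, 0.004)]
220 [(0.558, -0.001, 0.005), (0.56, -0.001, 0.004), (0.563, -0.002, 0.004), (0.665, -0.002, 0.004), (0.667, -0.001, 0.005), (0.67, -0.001, 0.004)]
222 [(0.557, -0.003, 0.004), (0.56, -0.003, 0.005), (0.563, -0.003, 0.005), (0.665, -0.003, 0.004), (0.668, -0.003, 0.004), (0.671, -0.003, 0.004)]
224 [(0.557, -0.004, 0.005), (0.563, -0.001, 0.014), (0.563, -0.005, 0.004), (0.662, -0.001, 0.015), (0.664, -0.0, 0.016), (0.671, -0.005, 0.003)]
226 [(0.562, -0.0, 0.02), (0.564, -0.001, 0.019), (0.566, -0.002, 0.015), (0.661, -0.001, 0.018), (0.663, -0.0, 0.019), (0.666, -0.0, 0.019)]
228 [(0.562, -0.001, 0.023), (0.564, -0.001, 0.021), (0.566, -0.003, 0.016), (0.661, -0.002, 0.018), (0.663, -0.001, 0.022), (0.665, -0.0, 0.023)]
230 [(0.563, -0.001, 0.026), (0.565, -0.002, 0.022), (0.566, -0.004, 0.017), (0.66, -0.002, 0.023), (0.662, -0.0, 0.026), (0.664, -0.001, 0.026)]
232 [(0.564, -0.001, 0.03), (0.566, -0.002, 0.027), (0.566, -0.006, 0.016), (0.66, -0.002, 0.025), (0.661, -0.001, 0.028), (0.664, -0.001, 0.028)]
234 [(0.564, -0.002, 0.03), (0.566, -0.003, 0.028), (0.566, -0.007, 0.017), (0.66, -0.004, 0.025), (0.661, -0.002, 0.029), (0.662, -0.001, 0.033)]
```

Tips are at about 0.015. I'll go 3 mm lower and close.

{"api": "arm_command", "payload": {
  "rows": [
    [9.4,[-0.1,0,0.3],[0,0,0]],
    [9.4,[0,0,0],[0,0,0]],
    [5,[0,0,0],[0,0,0]],
    [5,[0,0,0],[0,0,0]],
    [5,[0,0,0],[0,0,0]],
    [5,[0,0,0],[0,0,0]],
    [0,[0,0,0],[0,0,0]],
    [0,[0,0,0],[0,0,0]],
    [0,[0,0,0],[0,0,0]],
    [0,[0,0,0],[0,0,0]]
  ],
  "force": 15
}}

```text
time: 37.95
position: [0.614, -0.0105, -0.0255]
eef_rot: [[-0.001, 1.0, 0.0], [1.0, 0.001, 0.0], [0.0, 0.0, -1.0]]
ft_force: [-0.1, 0.4, 0.5]
finger_gap: 0.0558
```

The dish is gripped at 56 mm. Next, the ring centre from the earlier picture.

```bash
python3 - <<'E'
from h import *
import cv2,pickle
m,p,d=pickle.load(open('w7.pkl','rb'))
g=cv2.cvtColor(p,cv2.COLOR_RGB2GRAY)
k=(g[25:130,238:340]<95).astype(np.uint8)
n,l,st,c=cv2.connectedComponentsWithStats(k);i=1+np.argmax(st[1:,2]);v,u=np.nonzero(l==i)
W=uv2w(m,u+238,v+25,0.0435)
print(st[i],W.mean(0),W.max(0)-W.min(0),cv2.minEnclosingCircle(W[:,:2].astype(np.float32)),cv2.fitEllipse(W[:,:2].astype(np.float32)*1000))
P=cloud(m,d);print('plate z',np.median(P[60:90,275:305,2]))
E
```

```text
[ 12   9  78  84 687] [0.49087337 0.32328706 0.0435    ] [8.50559186e-02 8.43662501e-02 1.11022302e-16] ((0.4944453835487366, 0.3156110942363739), 0.04375173896551132) ((494.4670104980469, 315.1134948730469), (83.37857055664062, 83.58361053466797), 66.40170288085938)
plate z 0.038068369974463695
```

{"api": "arm_command", "payload": {
  "rows": [
    [0,[0,0,-1],[0,0,0]],
    [0,[0,0,-3],[0,0,0]],
    [0,[0,0,-5],[0,0,0]],
    [0,[0,0,-5],[0,0,0]],
    [0,[0,0,0],[0,0,0]],
    [0,[0,0,0],[0,0,0]]
  ]
}}

```text
time: 38.7
position: [0.6136, -0.0108, 0.1144]
eef_rot: [[-0.001, 1.0, -0.0], [1.0, 0.001, -0.0], [-0.0, -0.0, -1.0]]
ft_force: [-1.1, 0.5, -0.9]
finger_gap: 0.0558
```

{"api": "arm_command", "payload": {
  "rows": [
    [0,[3,-1.1,0],[0,0,0]],
    [0,[4.5,-1.6,0],[0,0,0]],
    [0,[4.5,-1.6,0],[0,0,0]],
    [0,[4.5,-1.6,0],[0,0,0]],
    [0,[4.5,-1.6,0],[0,0,0]],
    [0,[4.5,-1.6,0],[0,0,0]],
    [0,[4,-1.6,0],[0,0,0]],
    [0,[3.1,-1.2,0],[0,0,0]],
    [0,[0,0,2],[0,0,0]],
    [0,[0,0,0],[0,0,0]],
    [0,[0,0,0],[0,0,0]]
  ]
}}

```text
time: 40.08
position: [0.4947, 0.3141, 0.094]
eef_rot: [[0.0, 1.0, -0.001], [1.0, -0.0, -0.001], [-0.001, -0.001, -1.0]]
ft_force: [-0.3, 1.1, -0.3]
finger_gap: 0.0556
```

```bash
python3 - <<'E'
from cell import *
from h import *
import cv2,pickle
s=state();print(s['time'],s['position'],s['finger_gap'])
m=camera_model('wrist');p,d=camera('wrist');cv2.imwrite('pics/w12.png',p[:,:,::-1]);pickle.dump((m,p,d),open('w12.pkl','wb'))
P=cloud(m,d);X=s['position']
k=(d>0)&(abs(P[...,2]-(X[2]+.0635))<.01)&(np.hypot(P[...,0]-X[0],P[...,1]-X[1])<.035);q=P[k]
print(len(q),q.mean(0) if len(q) else '')
E
```

```text
40.075 [0.49473309 0.31412002 0.09398035] 0.05561061344574383
6802 [0.49394889 0.31696091 0.15618665]
```

View pics/w12.png

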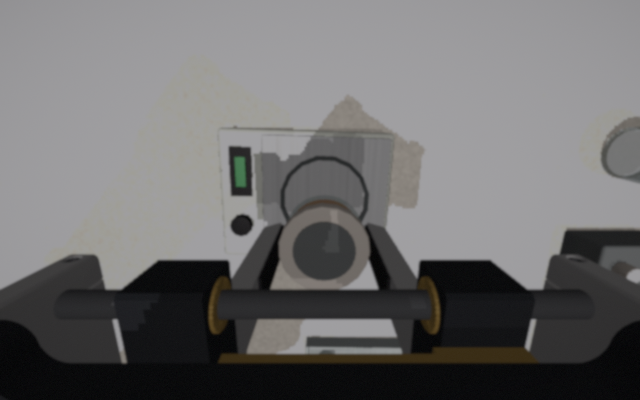

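```bash
python3 - <<'E'
from h import *
import cv2,pickle
from scipy.optimize import least_squares
m,p,d=pickle.load(open('w12.pkl','rb'))
g=cv2.cvtColor(p,cv2.COLOR_RGB2GRAY).astype(int)
pts=[]
for a in np.radians(np.arange(-170,-9,5)):
    # search dark min along ray from approx centre
    r=np.arange(34,52,.25);u=324.5+r*np.cos(a);v=200+r*np.sin(a)
    val=cv2.remap(g.astype(np.float32),u.astype(np.float32)[None],v.astype(np.float32)[None],1)[0]
    i=val.argmin()
    if val[i]<75: pts.append((u[i],v[i]))
pts=np.array(pts);W=uv2w(m,pts[:,0],pts[:,1],.044)
f=lambda x:np.hypot(W[:,0]-x[0],W[:,1]-x[1])-x[2]
s=least_squares(f,[.4945,.3155,.042],loss='soft_l1',f_scale=.001);print(len(pts),s.x,np.abs(s.fun).mean())
E
```

```text
33 [0.49388471 0.31693089 0.04161777] 0.0002306862845031966
```

{"api": "arm_command", "payload": {
  "rows": [
    [0,[0.2,-0.1,2],[0,0,0]],
    [0,[0,0,3],[0,0,0]],
    [0,[0,0,2],[0,0,0]],
    [0,[0,0,0.7],[0,0,0]],
    [0,[0,0,0.4],[0,0,0]],
    [0,[0,0,0],[0,0,0]],
    [0,[0,0,0],[0,0,0]]
  ]
}}

```text
time: 41.0
position: [0.4938, 0.3176, 0.0141]
eef_rot: [[-0.001, 1.0, 0.001], [1.0, 0.001, 0.001], [0.001, 0.001, -1.0]]
ft_force: [0.5, -0.4, -0.6]
finger_gap: 0.0557
```

{"api": "arm_command", "payload": {
  "rows": [
    [0,[-0.1,0,0.2],[0,0,0]],
    [0,[0,0,0.25],[0,0,0]],
    [0,[0,0,0],[0,0,0]],
    [0,[0,0,0],[0,0,0]]
  ]
}}

```text
time: 41.5
position: [0.4934, 0.3163, 0.0089]
eef_rot: [[-0.001, 1.0, -0.0], [1.0, 0.001, 0.0], [0.0, -0.0, -1.0]]
ft_force: [-0.1, 0.6, -0.7]
finger_gap: 0.0556
```

{"api": "arm_command", "payload": {
  "rows": [
    [6.8,[0,0,0],[0,0,0]],
    [6.8,[0,0,0],[0,0,0]],
    [6.8,[0,0,0],[0,0,0]],
    [6.8,[0,0,-1],[0,0,0]],
    [7.5,[0,0,-3],[0,0,0]],
    [9.4,[0,0,-5],[0,0,0]],
    [9.4,[0,0,-5],[0,0,0]],
    [9.4,[0,0,-4],[0,0,0]],
    [9.4,[0,0,0],[0,0,0]],
    [9.4,[0,0,0],[0,0,0]]
  ]
}}

```text
time: 42.75
position: [0.4933, 0.316, 0.1888]
eef_rot: [[-0.001, 1.0, 0.0], [1.0, 0.001, -0.0], [-0.0, 0.0, -1.0]]
ft_force: [0.0, -0.7, -0.8]
finger_gap: 0.0938
```

```bash
python3 - <<'E'
from cell import *
from h import *
import cv2,pickle
s=state();print(s['time'],s['position'])
m=camera_model('wrist');p,d=camera('wrist');cv2.imwrite('pics/w13.png',p[:,:,::-1]);pickle.dump((m,p,d),open('w13.pkl','wb'))
P=cloud(m,d)
k=(d>0)&(P[...,2]>.064)&(P[...,2]<.08)&(np.hypot(P[...,0]-.494,P[...,1]-.3165)<.045);q=P[k]
print(len(q),q.mean(0),q[:,2].std(),cv2.minEnclosingCircle(q[:,:2].astype(np.float32)))
A=np.c_[q[:,:2]-q[:,:2].mean(0),np.ones(len(q))];print(np.linalg.lstsq(A,q[:,2],rcond=None)[0])
E
```

```text
42.75 [0.4933126  0.31595655 0.18880321]
1549 [0.49200525 0.31703818 0.07065418] 0.0010435603616191966 ((0.4917539656162262, 0.31611397862434387), 0.02800321765244007)
[-0.00011986 -0.00963013  0.07065418]
```

View pics/w13.png

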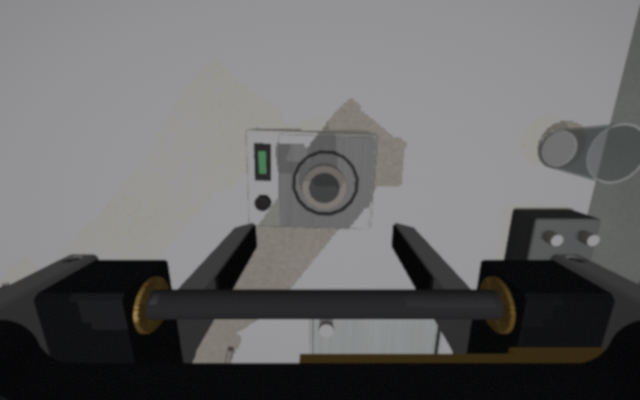

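The dish lies concentric in the ring (dish and ring both centred near 325,185), flat, with its top at the right height. Now the square bottle goes back, with a deeper grip this time.

{"api": "arm_command", "payload": {
  "rows": [
    [9.4,[0,0,0],[0,0,10]],
    [9.4,[0,0,0],[0,0,10]],
    [9.4,[0,0,0],[0,0,10]],
    [9.4,[0,0,0],[0,0,10]],
    [9.4,[0,0,0],[0,0,10]],
    [9.4,[0,0,0],[0,0,10]],
    [9.4,[0,0,0],[0,0,10]],
    [9.4,[0,0,0],[0,0,10]],
    [9.4,[0,0,0],[0,0,10]],
    [9.4,[0,0,0],[0,0,0]]
  ]
}}

```text
time: 44.05
position: [0.4929, 0.3161, 0.1879]
eef_rot: [[1.0, 0.003, -0.001], [0.003, -1.0, -0.001], [-0.001, 0.001, -1.0]]
ft_force: [0.2, 0.8, 0.6]
finger_gap: 0.0942
```

{"api": "arm_command", "payload": {
  "rows": [
    [9.4,[-0.2,5,0],[0,0,0]],
    [9.4,[-0.2,5,0],[0,0,0]],
    [9.4,[-0.2,5,0],[0,0,0]],
    [9.4,[-0.2,5,0],[0,0,0]],
    [9.4,[-0.2,5,0],[0,0,0]],
    [9.4,[-0.2,5,0],[0,0,0]],
    [9.4,[-0.2,5,0],[0,0,0]],
    [9.4,[-0.2,5,0],[0,0,0]],
    [9.4,[-0.2,5,0],[0,0,0]],
    [9.4,[-0.1,5,0],[0,0,0]],
    [9.4,[0,5,0],[0,0,0]],
    [9.4,[0,3.7,0],[0,0,0]]
  ]
}}

```text
time: 45.55
position: [0.4744, -0.2728, 0.1882]
eef_rot: [[1.0, 0.005, -0.001], [0.005, -1.0, 0.0], [-0.001, -0.0, -1.0]]
ft_force: [0.4, 0.7, -0.5]
finger_gap: 0.0938
```

{"api": "arm_command", "payload": {
  "rows": [
    [9.4,[0,0,0],[0,0,0]],
    [9.4,[0,0,0],[0,0,0]]
  ],
  "force": 20
}}

```text
time: 45.8
position: [0.475, -0.2699, 0.1883]
eef_rot: [[1.0, 0.004, -0.001], [0.004, -1.0, 0.001], [-0.001, -0.001, -1.0]]
ft_force: [-0.1, -0.8, -0.5]
finger_gap: 0.0939
```

{"api": "arm_command", "payload": {
  "rows": [
    [9.4,[0,0.15,4],[0,0,0]],
    [9.4,[0,0,5],[0,0,0]],
    [9.4,[0,0,4],[0,0,0]],
    [9.4,[0,0,3],[0,0,0]],
    [9.4,[0,0,1.6],[0,0,0]],
    [9.4,[0,0,0],[0,0,0]],
    [9.4,[0,0,0],[0,0,0]],
    [0,[0,0,0],[0,0,0]],
    [0,[0,0,0],[0,0,0]],
    [0,[0,0,0],[0,0,0]],
    [0,[0,0,0],[0,0,0]],
    [0,[0,0,0],[0,0,0]]
  ]
}}

```text
time: 47.3
position: [0.4752, -0.2722, 0.0129]
eef_rot: [[1.0, 0.001, 0.0], [0.001, -1.0, 0.0], [0.0, -0.0, -1.0]]
ft_force: [-1.0, 0.1, 1.4]
finger_gap: 0.0496
```

{"api": "arm_command", "payload": {
  "rows": [
    [0,[0,0,-2],[0,0,0]],
    [0,[0,0,-5],[0,0,0]],
    [0,[0,0,-6],[0,0,0]],
    [0,[2.4,-3.6,0],[0,0,0]],
    [0,[3.2,-4.7,0],[0,0,0]],
    [0,[3.2,-4.7,0],[0,0,0]],
    [0,[2.6,-3.8,0],[0,0,0]],
    [0,[2,-2.8,0],[0,0,0]],
    [0,[0,0,0],[0,0,0]]
  ]
}}

```text
time: 48.42
position: [0.6098, -0.0729, 0.1423]
eef_rot: [[1.0, 0.005, -0.0], [0.005, -1.0, 0.001], [-0.0, -0.001, -1.0]]
ft_force: [0.9, -1.3, -2.6]
finger_gap: 0.0498
```

{"api": "arm_command", "payload": {
  "rows": [
    [0,[0,0,0],[0,0,-10.3]],
    [0,[0,0,0],[0,0,-10.3]],
    [0,[0,0,0],[0,0,-10.3]],
    [0,[0,0,0],[0,0,-10.3]],
    [0,[0,0,0],[0,0,-10.3]],
    [0,[0,0,0],[0,0,-10.3]],
    [0,[0,0,0],[0,0,-10.3]],
    [0,[0,0,0],[0,0,-10.3]],
    [0,[0,0,0],[0,0,-10]],
    [0,[0,0,0],[0,0,0]],
    [0,[0,0,0],[0,0,0]]
  ]
}}

```text
time: 49.8
position: [0.6086, -0.0767, 0.1428]
eef_rot: [[-0.038, 0.999, -0.0], [0.999, 0.038, -0.0], [-0.0, -0.0, -1.0]]
ft_force: [-0.2, -0.4, -1.5]
finger_gap: 0.0499
```

{"api": "arm_command", "payload": {
  "rows": [
    [0,[0.1,0.1,3],[0,0,0]],
    [0,[0,0,4],[0,0,0]],
    [0,[0,0,3],[0,0,0]],
    [0,[0,0,1.7],[0,0,0]],
    [0,[0,0,0.7],[0,0,0]],
    [0,[0,0,0],[0,0,0]],
    [0,[0,0,0],[0,0,0]]
  ]
}}

```text
time: 50.68
position: [0.6106, -0.075, 0.02]
eef_rot: [[-0.043, 0.999, 0.001], [0.999, 0.043, -0.0], [-0.0, 0.001, -1.0]]
ft_force: [0.1, 1.0, -2.0]
finger_gap: 0.0497
```

{"api": "arm_command", "payload": {
  "rows": [
    [0,[-0.1,-0.1,0.3],[0,0,0]],
    [0,[0,0,0.15],[0,0,0]],
    [0,[0,0,0],[0,0,0]],
    [0,[0,0,0],[0,0,0]]
  ]
}}

```text
time: 51.18
position: [0.609, -0.0763, 0.0149]
eef_rot: [[-0.043, 0.999, 0.0], [0.999, 0.043, -0.0], [-0.0, 0.0, -1.0]]
ft_force: [-2.4, -0.3, 5.5]
finger_gap: 0.05
```

{"api": "arm_command", "payload": {
  "rows": [
    [6,[0,0,0],[0,0,0]],
    [9.4,[0,0,0],[0,0,0]],
    [9.4,[0,0,0],[0,0,0]],
    [9.4,[0,0,0],[0,0,0]],
    [9.4,[0,0,0],[0,0,0]],
    [9.4,[0,0,-3],[0,0,0]],
    [9.4,[0,0,-5],[0,0,0]],
    [9.4,[0,0,-5],[0,0,0]],
    [9.4,[0,0,-4],[0,0,0]]
  ]
}}

```text
time: 52.3
position: [0.6092, -0.076, 0.1866]
eef_rot: [[-0.043, 0.999, 0.001], [0.999, 0.043, -0.0], [-0.0, 0.001, -1.0]]
ft_force: [-0.4, -0.4, -0.2]
finger_gap: 0.094
```

{"api": "arm_command", "payload": {
  "rows": [
    [9.4,[0,0,0],[0,0,10.3]],
    [9.4,[0,0,0],[0,0,10.3]],
    [9.4,[0,0,0],[0,0,10.3]],
    [9.4,[0,0,0],[0,0,10.3]],
    [9.4,[0,0,0],[0,0,10.3]],
    [9.4,[0,0,0],[0,0,10.3]],
    [9.4,[0,0,0],[0,0,10.3]],
    [9.4,[0,0,0],[0,0,10.3]],
    [9.4,[0,0,0],[0,0,10]],
    [9.4,[0,0,0],[0,0,0]]
  ]
}}

```text
time: 53.55
position: [0.6089, -0.0759, 0.1845]
eef_rot: [[1.0, 0.002, 0.0], [0.002, -1.0, -0.0], [0.0, 0.0, -1.0]]
ft_force: [0.4, 0.7, -0.4]
finger_gap: 0.0943
```

{"api": "arm_command", "payload": {
  "rows": [
    [9.4,[-3.4,4.6,0],[0,0,0]],
    [9.4,[-3.5,4.5,0],[0,0,0]],
    [9.4,[-3.5,4.5,0],[0,0,0]],
    [9.4,[-3.5,4.5,0],[0,0,0]],
    [9.4,[-3.5,4.5,0],[0,0,0]],
    [9.4,[-4,4,0],[0,0,0]],
    [9.4,[0,0,0],[0,0,0]],
    [9.4,[0,0,0],[0,0,0]]
  ]
}}

```text
time: 54.55
position: [0.3956, -0.3421, 0.1845]
eef_rot: [[1.0, 0.004, 0.0], [0.004, -1.0, 0.0], [0.0, -0.0, -1.0]]
ft_force: [0.3, -0.2, -0.7]
finger_gap: 0.0938
```

{"api": "arm_command", "payload": {
  "rows": [
    [9.4,[0,0,4],[0,0,0]],
    [9.4,[0,0,5],[0,0,0]],
    [9.4,[0,0,5],[0,0,0]],
    [9.4,[0,0,3],[0,0,0]],
    [9.4,[0,0,1.6],[0,0,0]],
    [9.4,[0,0,0],[0,0,0]],
    [9.4,[0,0,0],[0,0,0]],
    [0,[0,0,0],[0,0,0]],
    [0,[0,0,0],[0,0,0]],
    [0,[0,0,0],[0,0,0]],
    [0,[0,0,0],[0,0,0]],
    [0,[0,0,0],[0,0,0]]
  ]
}}

```text
time: 56.05
position: [0.3954, -0.3424, -0.0015]
eef_rot: [[1.0, 0.001, 0.0], [0.001, -1.0, -0.0], [0.0, 0.0, -1.0]]
ft_force: [-1.3, 0.3, 4.4]
finger_gap: 0.0598
```

{"api": "arm_command", "payload": {
  "rows": [
    [0,[0,0,-2],[0,0,0]],
    [0,[0,0,-5],[0,0,0]],
    [0,[0,0,-5],[0,0,0]],
    [0,[0,0,-3],[0,0,0]],
    [0,[2,-3.9,0],[0,0,0]],
    [0,[2.5,-4.8,0],[0,0,0]],
    [0,[2.5,-4.8,0],[0,0,0]],
    [0,[2.5,-4.8,0],[0,0,0]],
    [0,[2.5,-4.8,0],[0,0,0]],
    [0,[2.5,-4.8,0],[0,0,0]],
    [0,[2.5,-4.8,0],[0,0,0]],
    [0,[2.2,-4.2,0],[0,0,0]]
  ]
}}

```text
time: 57.55
position: [0.5873, 0.0289, 0.1482]
eef_rot: [[1.0, 0.002, -0.0], [0.002, -1.0, 0.0], [-0.0, -0.0, -1.0]]
ft_force: [-0.6, -0.3, -1.4]
finger_gap: 0.0594
```

{"api": "arm_command", "payload": {
  "rows": [
    [0,[1.6,-3,0],[0,0,0]],
    [0,[0,0,0],[0,0,-10]],
    [0,[0,0,0],[0,0,-10]],
    [0,[0,0,0],[0,0,-10]],
    [0,[0,0,0],[0,0,-10]],
    [0,[0,0,0],[0,0,-10]],
    [0,[0,0,0],[0,0,-10]],
    [0,[0,0,0],[0,0,-10]],
    [0,[0,0,0],[0,0,-10]],
    [0,[0,0,0],[0,0,-10]],
    [0,[0,0,0],[0,0,0]],
    [0,[0,0,0],[0,0,0]]
  ]
}}

```text
time: 59.05
position: [0.6027, 0.0568, 0.1482]
eef_rot: [[0.003, 1.0, -0.0], [1.0, -0.003, 0.0], [0.0, -0.0, -1.0]]
ft_force: [0.3, -0.2, -1.1]
finger_gap: 0.0599
```

{"api": "arm_command", "payload": {
  "rows": [
    [0,[0,0,3],[0,0,0]],
    [0,[0,0,5],[0,0,0]],
    [0,[0,0,4],[0,0,0]],
    [0,[0,0,1.7],[0,0,0]],
    [0,[0,0,0.5],[0,0,0]],
    [0,[0,0,0],[0,0,0]],
    [0,[0,0,0],[0,0,0]]
  ]
}}

```text
time: 59.92
position: [0.6037, 0.057, 0.0078]
eef_rot: [[-0.001, 1.0, 0.002], [1.0, 0.001, 0.0], [0.0, 0.002, -1.0]]
ft_force: [-1.4, -0.2, -1.3]
finger_gap: 0.0595
```

{"api": "arm_command", "payload": {
  "rows": [
    [0,[0,0,0.3],[0,0,0]],
    [0,[0,0,0.25],[0,0,0]],
    [0,[0,0,0],[0,0,0]],
    [0,[0,0,0],[0,0,0]]
  ]
}}

```text
time: 60.42
position: [0.6028, 0.057, 0.0009]
eef_rot: [[-0.001, 1.0, -0.0], [1.0, 0.001, 0.0], [0.0, -0.0, -1.0]]
ft_force: [-0.6, 0.0, -1.5]
finger_gap: 0.0594
```

{"api": "arm_command", "payload": {
  "rows": [
    [6.8,[0,0,0],[0,0,0]],
    [9.4,[0,0,0],[0,0,0]],
    [9.4,[0,0,0],[0,0,0]],
    [9.4,[0,0,0],[0,0,0]],
    [9.4,[0,0,0],[0,0,0]],
    [9.4,[0,0,-3],[0,0,0]],
    [9.4,[0,0,-5],[0,0,0]],
    [9.4,[0,0,-5],[0,0,0]],
    [9.4,[0,0,-5],[0,0,0]]
  ]
}}

```text
time: 61.55
position: [0.6025, 0.057, 0.1826]
eef_rot: [[-0.001, 1.0, -0.0], [1.0, 0.001, 0.0], [0.0, -0.0, -1.0]]
ft_force: [0.4, -0.8, 0.1]
finger_gap: 0.0938
```

{"api": "arm_command", "payload": {
  "rows": [
    [9.4,[0,0,0],[0,0,10]],
    [9.4,[0,0,0],[0,0,10]],
    [9.4,[0,0,0],[0,0,10]],
    [9.4,[0,0,0],[0,0,10]],
    [9.4,[0,0,0],[0,0,10]],
    [9.4,[0,0,0],[0,0,10]],
    [9.4,[0,0,0],[0,0,10]],
    [9.4,[0,0,0],[0,0,10]],
    [9.4,[0,0,0],[0,0,10]],
    [9.4,[0,0,0],[0,0,0]]
  ]
}}

```text
time: 62.8
position: [0.6027, 0.0571, 0.181]
eef_rot: [[1.0, 0.002, 0.0], [0.002, -1.0, -0.0], [0.0, 0.0, -1.0]]
ft_force: [0.0, 0.2, 0.9]
finger_gap: 0.0938
```

{"api": "arm_command", "payload": {
  "rows": [
    [9.4,[-0.5,4.5,0],[0,0,0]],
    [9.4,[-0.5,5,0],[0,0,0]],
    [9.4,[-0.5,5,0],[0,0,0]],
    [9.4,[-0.5,5,0],[0,0,0]],
    [9.4,[-0.5,5,0],[0,0,0]],
    [9.4,[-0.5,5,0],[0,0,0]],
    [9.4,[-0.5,5,0],[0,0,0]],
    [9.4,[-0.4,4,0],[0,0,0]],
    [9.4,[0,0,0],[0,0,0]],
    [9.4,[0,0,0],[0,0,0]]
  ]
}}

```text
time: 64.05
position: [0.5644, -0.3274, 0.1807]
eef_rot: [[1.0, 0.004, -0.0], [0.004, -1.0, 0.001], [-0.0, -0.001, -1.0]]
ft_force: [0.1, -0.5, -0.2]
finger_gap: 0.0941
```

{"api": "arm_command", "payload": {
  "rows": [
    [9.4,[-0.1,0,4],[0,0,0]],
    [9.4,[0,0,5],[0,0,0]],
    [9.4,[0,0,4],[0,0,0]],
    [9.4,[0,0,2.5],[0,0,0]],
    [9.4,[0,0,1.2],[0,0,0]],
    [9.4,[0,0,0],[0,0,0]],
    [9.4,[0,0,0],[0,0,0]],
    [0,[0,0,0],[0,0,0]],
    [0,[0,0,0],[0,0,0]],
    [0,[0,0,0],[0,0,0]],
    [0,[0,0,0],[0,0,0]],
    [0,[0,0,0],[0,0,0]]
  ]
}}

```text
time: 65.55
position: [0.5633, -0.3281, 0.0139]
eef_rot: [[1.0, 0.001, 0.0], [0.001, -1.0, 0.0], [0.0, -0.0, -1.0]]
ft_force: [-1.2, 0.7, 0.8]
finger_gap: 0.0537
```

{"api": "arm_command", "payload": {
  "rows": [
    [0,[0,0,-2],[0,0,0]],
    [0,[0,0,-5],[0,0,0]],
    [0,[0,0,-6],[0,0,0]],
    [0,[-0.2,-4,0],[0,0,0]],
    [0,[-0.3,-5,0],[0,0,0]],
    [0,[-0.3,-5,0],[0,0,0]],
    [0,[-0.3,-5,0],[0,0,0]],
    [0,[-0.3,-5,0],[0,0,0]],
    [0,[-0.3,-5,0],[0,0,0]],
    [0,[0,-3,0],[0,0,0]],
    [0,[0,0,0],[0,0,0]],
    [0,[0,0,0],[0,0,0]]
  ]
}}

```text
time: 67.05
position: [0.546, -0.0089, 0.1447]
eef_rot: [[1.0, 0.001, 0.001], [0.001, -1.0, -0.0], [0.001, 0.0, -1.0]]
ft_force: [-0.1, -0.6, -2.0]
finger_gap: 0.0537
```

{"api": "arm_command", "payload": {
  "rows": [
    [0,[0,-0.1,3],[0,0,0]],
    [0,[0,0,4],[0,0,0]],
    [0,[0,0,3],[0,0,0]],
    [0,[0,0,1.8],[0,0,0]],
    [0,[0,0,0.6],[0,0,0]],
    [0,[0,0,0],[0,0,0]],
    [0,[0,0,0],[0,0,0]],
    [0,[0,0,0],[0,0,0]]
  ]
}}

```text
time: 68.05
position: [0.5464, -0.0071, 0.0207]
eef_rot: [[1.0, 0.001, 0.001], [0.001, -1.0, -0.0], [0.001, 0.0, -1.0]]
ft_force: [0.5, -1.2, -2.7]
finger_gap: 0.0535
```

{"api": "arm_command", "payload": {
  "rows": [
    [0,[0,0.05,0.25],[0,0,0]],
    [0,[0,0,0.15],[0,0,0]],
    [0,[0,0,0],[0,0,0]],
    [0,[0,0,0],[0,0,0]]
  ]
}}

```text
time: 68.55
position: [0.5459, -0.0077, 0.0159]
eef_rot: [[1.0, 0.001, -0.0], [0.001, -1.0, 0.0], [-0.0, -0.0, -1.0]]
ft_force: [0.5, -0.4, -1.0]
finger_gap: 0.0535
```

Release, rise, and move back to the earlier viewing pose at (0.496,-0.012,0.247).

{"api": "arm_command", "payload": {
  "rows": [
    [6.5,[0,0,0],[0,0,0]],
    [9.4,[0,0,0],[0,0,0]],
    [9.4,[0,0,0],[0,0,0]],
    [9.4,[0,0,0],[0,0,0]],
    [9.4,[0,0,0],[0,0,0]],
    [9.4,[0,0,-3],[0,0,0]],
    [9.4,[0,0,-5],[0,0,0]],
    [9.4,[0,0,-5],[0,0,0]],
    [9.4,[-2,0,-5],[0,0,0]],
    [9.4,[-3,0,-5],[0,0,0]],
    [9.4,[0,0,0],[0,0,0]],
    [9.4,[0,0,0],[0,0,0]]
  ]
}}

```text
time: 70.05
position: [0.4958, -0.0079, 0.2457]
eef_rot: [[1.0, 0.001, 0.0], [0.001, -1.0, -0.0], [0.0, 0.0, -1.0]]
ft_force: [0.3, -0.4, -1.0]
finger_gap: 0.094
```

```bash
python3 - <<'E'
from cell import *
from h import *
import cv2,pickle
s=state();print(s['time'],s['position'])
m=camera_model('wrist');p,d=camera('wrist');cv2.imwrite('pics/w14.png',p[:,:,::-1])
m0,p0,d0=pickle.load(open('w2.pkl','rb'))
for tag,mm,dd in (('start',m0,d0),('now',m,d)):
  P=cloud(mm,dd)
  for n,c,z,r in [('jar',(.603,.0567),.088,.04),('tall',(.546,-.0077),.122,.035),('sq',(.6093,-.0758),.108,.03),('vial0',(.499,.09),.048,.025),('vial1',(.491,-.095),.048,.025)]:
    k=(dd>0)&(abs(P[...,2]-z)<.006)&(np.hypot(P[...,0]-c[0],P[...,1]-c[1])<r);q=P[k]
    print(tag,n,len(q),q.mean(0).round(4) if len(q) else '')
p,d=camera('top');m=camera_model('top');P=cloud(m,d)
k=(d>0)&(P[...,2]>.06)&(P[...,2]<.085)&(np.hypot(P[...,0]-.494,P[...,1]-.3165)<.045);q=P[k];print('dish',len(q),q.mean(0))
cv2.imwrite('pics/t14.png',p[:,:,::-1])
E
```

```text
70.05 [ 0.49582746 -0.00787217  0.24571245]
start jar 1672 [0.6029 0.0567 0.088 ]
start tall 716 [ 0.5463 -0.0076  0.1221]
start sq 652 [ 0.6093 -0.0755  0.108 ]
start vial0 185 [0.4955 0.0901 0.0479]
start vial1 179 [ 0.4918 -0.095   0.0482]
now jar 1675 [0.6014 0.0568 0.088 ]
now tall 720 [ 0.5467 -0.0076  0.1221]
now sq 660 [ 0.607  -0.0757  0.1081]
now vial0 183 [0.4959 0.0903 0.0477]
now vial1 178 [ 0.4918 -0.095   0.0482]
dish 451 [0.49411108 0.31265562 0.07111068]
```

View pics/w14.png

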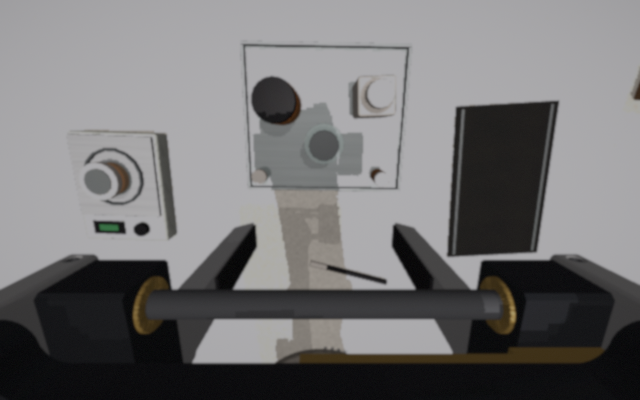

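View pics/t14.png

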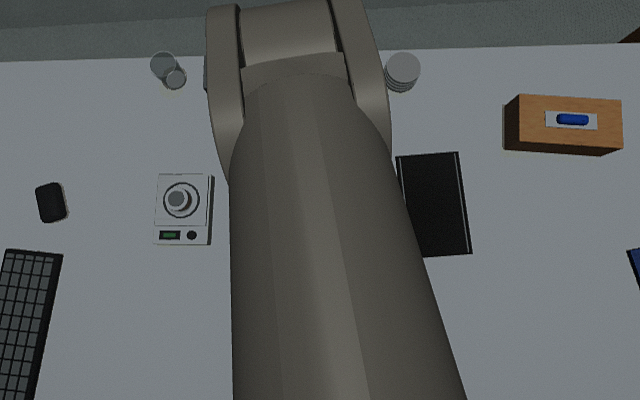

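All three are back within about 2.5 mm of where they started. The vials have not moved and the dish is inside the ring, so I'm handing in.

```bash
python3 -c "
from cell import *
print(job_done())"
```

```text
the job is handed in; nothing more can be done
None
```

I moved both bottles and the jar to the mat, set the dish in the warmer's ring, and stood all three back in the tray. I handed the job in at about 70 s of robot time. No verdict was reported.

**Last checks (depth pictures):**

| Thing | Check against start or target |
|---|---|
| Tall bottle | about 0.4 mm from its starting spot |
| Jar | about 1.5 mm from its starting spot |
| Square bottle | about 2.3 mm from its starting spot |
| Vials | unmoved (within 0.5 mm) |
| Dish | flat, about 2 mm from the ring's centre by the wrist camera |

All top heights match standing upright, and the robot was clear of everything with the gripper open.

**What disagreed or failed:**
- **First dish grasp:** it closed on nothing. The depth pictures showed the finger tips ending about 36 mm short of the reported TCP, and the gripper later ran with the reported TCP below the tray floor without contact. The dish did not move; I corrected for the offset and the second grasp held.
- **Dish position:** the top camera put the dish about 4 mm further to -y than the wrist camera did. Both readings are well inside the 14 mm limit.

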